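Open the bayonet filter housing and draw out its strainer

ROBOT

A 6-joint arm with a two-finger parallel gripper is mounted at the origin on the work surface. World frame = base frame: x ahead of the robot, y to its left, z up, the work surface at z = 0. Lengths are in m, angles in rad, forces in N, time in s.
With the tool pointing down it reaches from about 0.3 to 0.775 m from the base axis. Payload 14.6 kg.
Tool frame: the origin (TCP) lies on the centre line of the jaws, within the pads' length; the fingertips stand 19 mm ahead of it and the grasp point (between the pads) is the TCP (ctrl.tip_reach is the distance from the TCP to the fingertips, in m); x points along the fingers, y is the direction in which the jaws open and shut, and the axes are right-handed (so a half turn about x gives the same grasp; the last joint's range is limited). The gripper opens to 94 mm and grips with 3 to 60 N. Pads are 16 mm wide; open, the fingers measure 119 mm over their backs; the gripper's body (75 mm by 177 mm) begins 78 mm behind the grasp point.
Start: joints at [1.125, 0.3, 1.521, -0, 1.321, -0.067], TCP at [0.203, 0.511, 0.224] pointing down, gripper open.
Joint ranges: [-3.03, 3.03], [-0.79, 2.21], [0.23, 2.52], [-1.04, 4.18], [0, 3.07], [-2.55, 2.55]. Speed limits (rad/s): [2.22, 2.22, 2.57, 3.14, 3.14, 3.14].

INTERFACE

Orientations are given as [roll, pitch, yaw] about the fixed x, y, z axes, in that order (R = Rz(yaw) Ry(pitch) Rx(roll)).
In Python, from station import ctrl, optics, models gives the robot as it stands. The module is installed in compiled form; this text tells all that it offers.
- The arm moves only by the tool arm_command, never from a script. Its argument "deltas" is a list of rows, each an object with "translation": the shift along the tool's x, y, z in units of 25 mm (1.0 is 25 mm), a list of three; "turn": the turn, a rotation vector about the tool's x, y, z in units of 5 degrees (1.0 is 5 degrees), a list of three. In form: [{"translation": [x, y, z], "turn": [rx, ry, rz]}, ...]. A call has 1 to 12 rows; each row is the pose to reach, as a shift and turn from the pose commanded when the call began, along the tool's axes at that moment; what a row does not reach only later rows make up. A row lasts 1/12 s, in which the tool goes at most 41.7 mm and 7.16 degrees, less where a joint would pass 70% of its speed; a pose out of reach is approached as far as the arm can. A call with a gripper value outside its range is refused whole. "gripper" is the finger opening in mm, from 0 to 94, set as the call begins (left out, the last holds). The fingers move at their own pace and stop on an object; "force" is the grip in N (left out, the last holds). Time passes only in rows, so rows that repeat a pose let the fingers close. It gives the time, the measured TCP pose, the force and the opening at its end, in the units of the state.
- ctrl.get_obs(): the state, without advancing time (a new reading comes with each control period).
- optics.camera(name): name is "scene" or "top"; returns the picture (480x640x3 uint8, red, green, blue); there is no depth.
- optics.get_calibration(name): a dict with "K" (3x3 intrinsics, pixels), "origin" and "orientation" of the camera in the world. Camera axes: x right, y down, z forward; pixel columns grow to the right and rows downward; lengths in m; the calibration is good to about 2 mm. A picture is of the moment at which its call begins. get_calibration takes no time and is no camera call.
- ctrl.hand_in(): hands the job in, once; it reports no verdict.
Trained networks look in the newest picture that a camera, given by its name, has taken for a name from the list of things; names that differ only in an ending like _2 or _b are one class to them, and where a whole thing is asked for, a point or a joint stands for the part that bears it (a point fixed in the world has none). Each returns a list of dicts, best first, with "score" (0 to 1); they miss things now and then, are a little off and sometimes report something else, mostly with a low value. They report only what shows in the picture. A call takes as long as a camera call.
- models.look_for(target, camera): "box" ([left, top, right, bottom] in pixels, round what is visible of it).
- models.cut_out(target, camera): "pixels" (480x640 bool, what is visible of it) and "box" ([left, top, right, bottom] in pixels, round what is visible of it).
- models.mark_of(target, camera): "at" ([column, row] in pixels: a listed point, or the origin of a listed thing).
The state is a dict: "time_s": time; "qpos": joint angles; "joint_vel": joint speeds; "tau": joint torques, N m; "ee_pos": TCP position; "eef_rot": TCP orientation; "force": force on the tool from outside, world axes, zero at the start; "moment": the same for the moment, N m; "grip_width": finger opening in m.
Only numpy, scipy, OpenCV 4.12 (cv2) and the standard library are available. Lean on these libraries where they do the work, as an engineer would, in place of code of your own. Each camera call takes 0.05 s, during which the arm holds its last target.

TASK

Unlock the cover of the filter housing by turning it a quarter turn anticlockwise (seen from above), lift it off and set it down gently in the parts tray, grip upwards. Then use the hook tool from its stand to catch the strainer's wire loop down in the bore, draw the strainer out and set it down gently in the tray beside the cover, without touching the strainer with the fingers. Finally hang the hook back in its stand, let go, and leave the other parts on the bench where they are.

Things in the scene. Friction and masses are not known exactly. Their poses are not given: they have to be found in the camera images.
- housing: Fixed upright round filter housing, 110 mm tall to its mouth; grey-painted, body 92 mm across, collar 138 mm across on top. Origin: centre of its underside, z up. A bore 64 mm across runs down its axis from the mouth to a floor at z 12 mm.
- housing_mouth (a point): Centre of the housing's mouth (z 110 mm), housing's axes. Two inverted-L claws stand on the collar at its +x and -x sides, tops 13 mm above this point: each overhangs inwards to 47 mm from the axis and spans -42 to +39 degrees round its side, with a stop at its clockwise end. A cover ear under a claw cannot be lifted; anticlockwise (from above) the way is open.
- cover_grip (a point): Centre of the upright bar grip on the loose aluminium cover (0.2 to 0.4 kg): bar 50 mm long (x), 14 mm wide (y), 34 mm tall (z up). Closed, x is 11 to 18 degrees clockwise of the housing's x. Turns with light friction and 2 to 3 mm play. The ears are free of the claws after 70 degrees anticlockwise from closed; at about 140 they meet the other claws.
- cover_rim (a point): Centre of the underside of the cover's disc, 25 mm below cover_grip; at the mouth's height when closed. Disc 86 mm across, 8 mm thick, with two ears 18 mm wide, 6 mm thick in line with the bar, reaching 58 mm from the axis. A spigot 58 mm across goes 5 mm lower; the cover stands on it when put on a flat floor.
- strainer_loop (a point): Middle of the top bar of the strainer's upright wire loop (4 mm wire), 57 mm above the strainer's underside, 32 mm above its cylinder's top. The loop lies in the strainer's y-z plane: legs at y = -17 and +17 mm, top bar along y, straight for 20 mm; opening 30 mm tall, 30 mm wide. The strainer's x is the way through the loop; either side will do.
- strainer_mid (a point): Centre of the loose steel strainer's cylinder (52 mm across, 25 mm tall, about 80 g), 12.5 mm above its underside. It stands on the bore's floor, up to 4 mm off the bore's axis, hidden until the cover is off.
- tray: Fixed open grey plastic parts tray, outside 260 mm (x) by 170 mm (y) by 25 mm tall, walls 4 mm, floor top 4 mm above the bench. Origin: centre of its underside, z up. On either side of the housing, the stand on the other.
- stand: Fixed dark steel hook stand. Origin: on the bench below the hanging place, z up. Two level prongs along x, from x = -22 mm (open end) to +48 mm, 16 mm slot between them, each 12 mm wide, tops at z 110 mm; a post joins them at x = +47 mm, no higher. The hook hangs with its flange on the prongs, shank in the slot; it comes out straight up or, lifted a little, towards -x.
- hook_grip (a point): Centre of the wooden grip of the loose hook tool (0.12 kg), upright in the stand with its axes about as the stand's: grip 24 mm (x) by 14 mm (y) by 42 mm tall. Under it a round flange 32 mm across, 5 mm thick (underside 26 mm below this point), then a 5 mm round shank straight down to a hook turned towards -x.
- hook_seat (a point): Where a loop seats on the hook: top of its bottom bar, 111 mm below hook_grip and 7 mm from the shank axis towards the tool's -x. The bar is 5 mm thick (tool's lowest point 116 mm below hook_grip); the upturned point is centred 14 mm from the shank axis, outer side at 16.5 mm, its top 9.5 mm above this point.
- bush_mid (a point): Bystander: flanged steel bush, 68 mm across, 45 mm tall; point on its axis, 22 mm up.
- collar_mid (a point): Bystander: steel ring 72 mm across, 20 mm tall; point at its centre.
- carton_mid (a point): Bystander: plain cardboard carton 100 x 70 x 55 mm; point at its centre.

How it is judged:
On the way, in this order (a step that is already met when the one before it is completed fails the run):
1. the cover is turned out from under the claws (angle between the x axis of cover_grip and the x axis of housing, either way round above 0.7 rad and horizontal distance between cover_grip and housing below 0.02 m), for 0.1 s.
2. the cover is lifted off the housing (z of cover_grip in the frame of housing above 0.165 m), for 0.1 s.
3. the strainer hangs from the hook, clear of the bore (z of strainer_mid in the frame of housing above 0.125 m and contact force between hook and strainer above 0.2 N), for 0.1 s.
At the end, for the whole second after the job is handed in: The cover lies in the tray on its underside, grip upwards (tilt under 0.2 rad), down on the tray floor; the strainer is in the tray, on its floor beside and not on the cover (centres over 55 mm apart); the hook hangs in its stand by its flange, upright within 0.2 rad; all at rest (under 0.03 m/s) (x of cover_grip in the frame of tray between -0.125 and 0.125 m and y of cover_grip in the frame of tray between -0.08 and 0.08 m and z of each of cover_grip, strainer_mid in the frame of tray below 0.045 m and angle between each of cover_grip, hook_grip's own z axis and vertical below 0.2 rad and x of strainer_mid in the frame of tray between -0.125 and 0.125 m and y of strainer_mid in the frame of tray between -0.08 and 0.08 m and x of hook_grip in the frame of stand between -0.016 and 0.03 m and y of hook_grip in the frame of stand between -0.012 and 0.012 m and z of hook_grip in the frame of stand between 0.128 and 0.142 m and linear speed of each of cover, strainer, hook below 0.03 m/s and horizontal distance between strainer_mid and cover_grip above 0.055 m); the robot touches nothing.
It fails at once if the fingers touch the strainer (contact force between strainer and the fingers above 1 N).
It fails at once if the cover drops or slams into the tray (over 0.5 m/s close above its floor) (horizontal distance between cover_grip and tray below 0.12 m and z of cover_grip in the frame of tray below 0.075 m and linear speed of cover above 0.5 m/s).
It fails at once if the strainer drops or slams into the tray (over 0.5 m/s close above its floor) (horizontal distance between strainer_mid and tray below 0.12 m and z of strainer_mid in the frame of tray below 0.055 m and linear speed of strainer above 0.5 m/s).
It fails at once if a bystander is moved by more than 30 mm (distance of any of bush_mid, collar_mid, carton_mid from where it was at the start of the episode above 0.03 m).
It also fails if it takes over 72 s, if anything falls off the work surface, if the arm or the gripper's body presses on something with over 40 N, if the wrist force passes 120 N, or if a joint passes its speed limit or range.

## Working session

There is one attempt and no reset: what is moved stays moved. The work goes in short steps, Python scripts to look and compute and a tool call to move; the robot and the scene stay as the last step left them, time stands still between calls to the robot, and variables do not carry over. Pictures are saved under pics/ and viewed, and the job is handed in when it is done.

Besides the shell and the picture viewer there is one more tool, called after ">>>" as name([rows], argument=value, ...), one row to a line, values as JSON. arm_command: Moves the arm, as the interface text tells. Its arguments: {"type":"object","properties":{"deltas":{"type":"array"},"gripper":{"type":"number"},"force":{"type":"number"}},"required":["deltas"]}

```bash
mkdir -p pics; ls; python3 - <<'E'
from station import ctrl, optics, models
import cv2, numpy as np
print(ctrl.get_obs(), ctrl.tip_reach)
for c in ("scene","top"):
    im=optics.camera(c); cv2.imwrite(f"pics/{c}0.png",im[:,:,::-1]); print(c,optics.get_calibration(c))
E
```

```text
pics
{'time_s': 0.0, 'qpos': array([ 1.12540345e+00,  3.00459547e-01,  1.52158861e+00, -1.41750207e-05,
        1.32072138e+00, -6.66036858e-02]), 'joint_vel': array([ 0.00177272,  0.00065367, -0.00079084,  0.00154345, -0.00335052,
       -0.00056188]), 'tau': array([ 5.63646372e-04, -5.31828904e+01, -3.52712417e+01,  7.08940532e-02,
        2.45553948e-02, -1.16721890e-04]), 'ee_pos': array([0.20328762, 0.5107831 , 0.22388948]), 'eef_rot': array([-1.62573424,  1.56961936, -2.00451991]), 'force': array([ 0.37017655, -0.10189328, -0.58437109]), 'moment': array([-0.00868553, -0.04877785, -0.05423601]), 'grip_width': 0.0941404566115276} 0.019
scene {'K': array([[498.05268899,   0.        , 315.3332042 ],
       [  0.        , 498.05268899, 234.74181709],
       [  0.        ,   0.        ,   1.        ]]), 'origin': array([ 1.26448828, -0.82006461,  1.02032258]), 'orientation': array([-2.29823826, -0.01638724,  0.71416397])}
top {'K': array([[602.13007629,   0.        , 316.78882443],
       [  0.        , 602.13007629, 245.02205892],
       [  0.        ,   0.        ,   1.        ]]), 'origin': array([ 0.36779827, -0.01338882,  1.88884309]), 'orientation': array([-3.01106714, -0.00886042, -1.55468702])}
```

View pics/scene0.png

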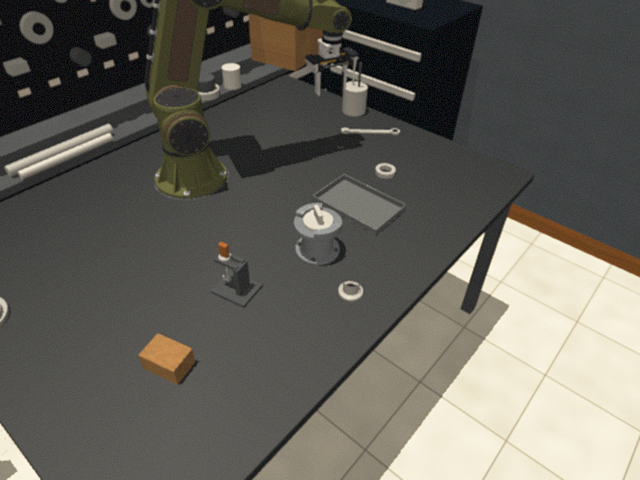

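View pics/top0.png

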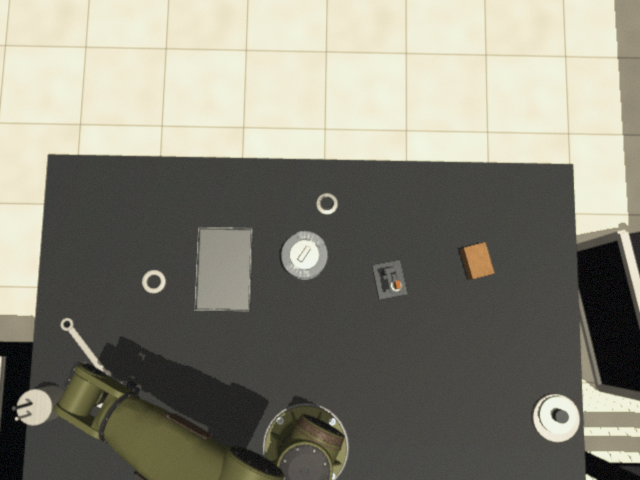

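```bash
cat > h.py <<'E'
from station import ctrl, optics, models
import cv2, numpy as np
from scipy.spatial.transform import Rotation as R
C={c:optics.get_calibration(c) for c in("scene","top")}
def rot(rpy): return R.from_euler('xyz',rpy).as_matrix()
def ray(c,p):
    k=C[c]; d=rot(k["orientation"])@np.linalg.solve(k["K"],[p[0],p[1],1.0]); return k["origin"],d/np.linalg.norm(d)
def atz(c,p,z):
    o,d=ray(c,p); return o+d*(z-o[2])/d[2]
def proj(c,X):
    k=C[c]; X=np.atleast_2d(X); q=(X-k["origin"])@rot(k["orientation"]); q=q@k["K"].T; return q[:,:2]/q[:,2:]
def tri(ps):
    A=np.zeros((3,3));b=np.zeros(3)
    for c,p in ps.items():
        o,d=ray(c,p);M=np.eye(3)-np.outer(d,d);A+=M;b+=M@o
    return np.linalg.solve(A,b)
def shot(c,name,box=None,s=1):
    im=optics.camera(c)
    if box: im=im[box[1]:box[3],box[0]:box[2]]
    if s!=1: im=cv2.resize(im,None,fx=s,fy=s,interpolation=cv2.INTER_CUBIC)
    cv2.imwrite(f"pics/{name}.png",im[:,:,::-1])
E
python3 - <<'E'
from h import *
shot("top","t1",(180,210,420,310),3)
shot("scene","s1",(200,170,420,310),3)
Z=dict(housing=0,housing_mouth=.11,cover_grip=.135,tray=0,stand=0,hook_grip=.136)
for t in Z:
    ps={}
    for c in("top","scene"):
        m=models.mark_of(t,c)
        if m: ps[c]=m[0]["at"]; print(t,c,np.round(ps[c],1),round(m[0]["score"],2),"atz",atz(c,ps[c],Z[t]).round(4))
    if len(ps)==2: print("   tri",tri(ps).round(4))
print(ctrl.get_obs()["time_s"])
E
```

```text
housing top [305.9 258.2] 0.72 atz [0.5735 0.0075 0.    ]
housing scene [318.3 251. ] 0.94 atz [0.5806 0.008  0.    ]
   tri [ 0.5759  0.0094 -0.0044]
housing_mouth top [304.5 255.7] 0.83 atz [0.5689 0.0106 0.11  ]
housing_mouth scene [318.5 219.5] 0.7 atz [0.5699 0.0178 0.11  ]
   tri [0.5706 0.0125 0.1133]
cover_grip top [302.7 252.9] 0.83 atz [0.5742 0.0157 0.135 ]
cover_grip scene [319.1 215.7] 0.93 atz [0.5795 0.0084 0.135 ]
   tri [0.5746 0.0154 0.1281]
tray scene [356.1 204.3] 0.66 atz [0.5275 0.2621 0.    ]
stand top [389.5 285. ] 0.72 atz [ 0.4933 -0.2565  0.    ]
stand scene [229.4 283.5] 0.93 atz [ 0.4825 -0.2552  0.    ]
   tri [ 0.4909 -0.2577  0.0084]
hook_grip top [397.6 285.3] 0.49 atz [ 0.4838 -0.2626  0.136 ]
hook_grip scene [220.6 251.3] 0.7 atz [ 0.486  -0.2706  0.136 ]
   tri [ 0.4827 -0.2653  0.1303]
0.8
```

View pics/t1.png

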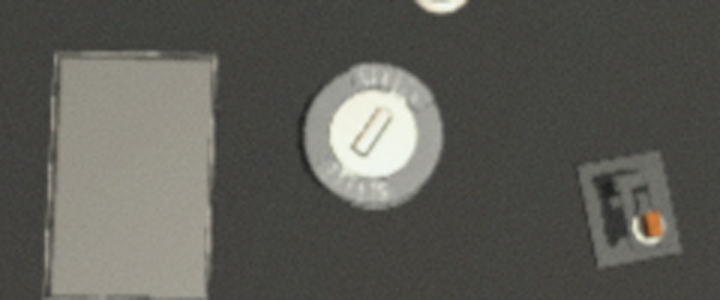

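View pics/s1.png

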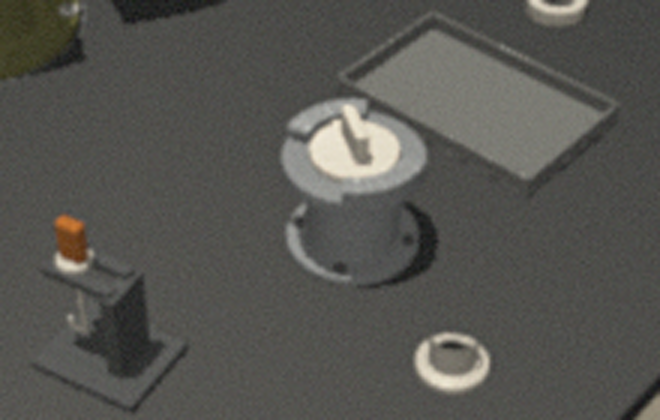

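```bash
cat > fit.py <<'E'
from h import *
from scipy.optimize import minimize
def cyl(r,z0,z1,n=48,cx=0,cy=0):
    a=np.linspace(0,2*np.pi,n,endpoint=False); c=np.c_[cx+r*np.cos(a),cy+r*np.sin(a)]
    return np.vstack([np.c_[c,np.full(n,z0)],np.c_[c,np.full(n,z1)]])
def box(x0,x1,y0,y1,z0,z1): return np.array([[x,y,z] for x in(x0,x1) for y in(y0,y1) for z in(z0,z1)],float)
S=4
def render(c,prims,pose):
    x,y,z,yaw=pose; M=R.from_euler('z',yaw).as_matrix(); m=np.zeros((480*S,640*S),np.uint8)
    for p in prims:
        q=proj(c,p@M.T+[x,y,z]); h=cv2.convexHull(((q+.5)*S).astype(np.float32)).round().astype(np.int32); cv2.fillConvexPoly(m,h,1)
    return cv2.resize(m.astype(np.float32),(640,480),interpolation=cv2.INTER_AREA)
def iou(a,b): return np.minimum(a,b).sum()/np.maximum(a,b).sum()
mm=1e-3
cover=[cyl(.043,-.025,-.017),box(-.025,.025,-.007,.007,-.017,.017)]
tray=[box(-.13,.13,-.085,.085,0,.025)]
grip=[box(-.012,.012,-.007,.007,-.021,.021)]
hook=grip+[cyl(.016,-.026,-.021),cyl(.0025,-.116,-.026),box(-.0165,0,-.0025,.0025,-.116,-.111),box(-.0165,-.0115,-.0025,.0025,-.116,-.1015)]
strainer=[cyl(.026,0,.025)]
def fit(prims,z,x0,masks,free=3):
    def f(v):
        return -sum(iou(render(c,prims,(v[0],v[1],z,v[2]/5)),m) for c,m in masks.items())
    r=minimize(f,[x0[0],x0[1],x0[2]*5],method='Nelder-Mead',options=dict(initial_simplex=[[x0[0],x0[1],x0[2]*5],[x0[0]+.008,x0[1],x0[2]*5],[x0[0],x0[1]+.008,x0[2]*5],[x0[0],x0[1],x0[2]*5+1]],xatol=1e-4,fatol=1e-4))
    return r.x[0],r.x[1],r.x[2]/5,-r.fun
E
cat > m1.py <<'E'
from fit import *
ims={c:optics.camera(c) for c in C}
mk={}
for t in("cover_grip","tray","hook_grip","housing","stand"):
    for c in C:
        r=models.cut_out(t,c)
        if r: mk[t+"_"+c]=r[0]["pixels"]; print(t,c,round(r[0]["score"],2),np.round(r[0]["box"]),r[0]["pixels"].sum())
np.savez("mk.npz",**mk)
for c in C: cv2.imwrite(f"pics/raw_{c}.png",ims[c][:,:,::-1])
E
python3 m1.py
cat > f1.py <<'E'
from fit import *
mk=np.load("mk.npz")
for t,p,z,x0 in (("cover_grip",cover,.135,(.575,.012,-.55)),("tray",tray,0,(.53,.262,0)),("hook_grip",hook,.136,(.485,-.265,.1))):
    for cs in (("top",),("scene",),("top","scene")):
        m={c:mk[t+"_"+c].astype(np.float32) for c in cs if t+"_"+c in mk}
        if m: print(t,cs,np.round(fit(p,z,x0,m),4))
E
python3 f1.py
```

```text
cover_grip scene 0.92 [303. 206. 334. 231.] 502
cover_grip top 0.56 [289. 237. 320. 270.] 650
tray scene 0.9 [311. 172. 402. 234.] 3052
tray top 0.87 [195. 225. 256. 312.] 4647
hook_grip scene 0.62 [218. 243. 230. 281.] 221
hook_grip top 0.55 [392. 283. 399. 292.] 69
housing scene 0.72 [296. 206. 342. 266.] 1943
housing top 0.96 [279. 230. 329. 282.] 1012
stand scene 0.81 [209. 254. 267. 303.] 1420
stand top 0.87 [371. 261. 411. 300.] 939
cover_grip ('top',) [ 0.5711  0.013  -0.2833  0.9367]
cover_grip ('scene',) [ 0.5713  0.0123 -0.3869  0.8707]
cover_grip ('top', 'scene') [ 0.5705  0.013  -0.3699  1.806 ]
tray ('top',) [ 0.5341  0.2648 -0.0064  0.9818]
tray ('scene',) [ 0.5344  0.2638 -0.0045  0.9632]
tray ('top', 'scene') [ 0.5342  0.2643 -0.0084  1.9413]
hook_grip ('top',) [ 0.4843 -0.2603  0.8944  0.6909]
hook_grip ('scene',) [ 0.4856 -0.2611  0.1034  0.7874]
hook_grip ('top', 'scene') [ 0.4851 -0.2607  0.0309  1.4237]
```

```bash
cat > ov.py <<'E'
from fit import *
def wire(c,img,prims,pose,x0,y0,s,col):
    x,y,z,yaw=pose;M=R.from_euler('z',yaw).as_matrix()
    for p in prims:
        q=(proj(c,p@M.T+[x,y,z])-[x0,y0]+.5)*s
        for i,j in [(0,1),(2,3),(4,5),(6,7),(0,2),(1,3),(4,6),(5,7),(0,4),(1,5),(2,6),(3,7)]:
            cv2.line(img,tuple(q[i].round().astype(int)),tuple(q[j].round().astype(int)),col,1)
def crop(c,im,b,s):
    return cv2.resize(im[b[1]:b[3],b[0]:b[2]],None,fx=s,fy=s,interpolation=cv2.INTER_CUBIC)
E
cat > o1.py <<'E'
from ov import *
ims={c:cv2.imread(f"pics/raw_{c}.png") for c in C}
out=[]
for c,b in (("top",(285,235,325,275)),("scene",(290,195,330,235))):
    for yaw in (None,-.5,-.58,-.66):
        a=crop(c,ims[c],b,7)
        if yaw: wire(c,a,[cover[1]],(.571,.013,.135,yaw),b[0],b[1],7,(0,0,255))
        out.append(a[:, :200] if 0 else cv2.resize(a,(200,200)))
cv2.imwrite("pics/o1.png",np.vstack([np.hstack(out[:4]),np.hstack(out[4:])]))
out=[]
for c,b in (("top",(370,255,415,300)),("scene",(205,238,270,303))):
    for yaw in (None,.1,.2,.3):
        a=crop(c,ims[c],b,5)
        if yaw: wire(c,a,[box(-.022,.048,.008,.02,.1,.11),box(-.022,.048,-.02,-.008,.1,.11),box(-.012,.012,-.007,.007,.115,.157)],(.485,-.261,0,yaw),b[0],b[1],5,(0,0,255))
        out.append(cv2.resize(a,(200,200)))
cv2.imwrite("pics/o2.png",np.vstack([np.hstack(out[:4]),np.hstack(out[4:])]))
E
python3 o1.py
```

```text
(no output)
```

View pics/o1.png

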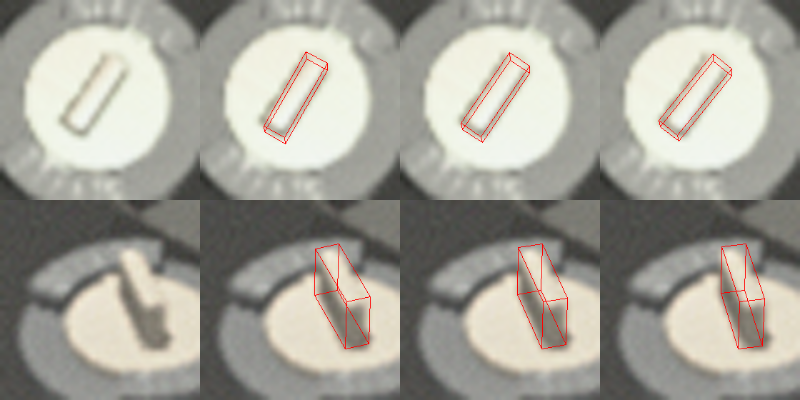

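View pics/o2.png

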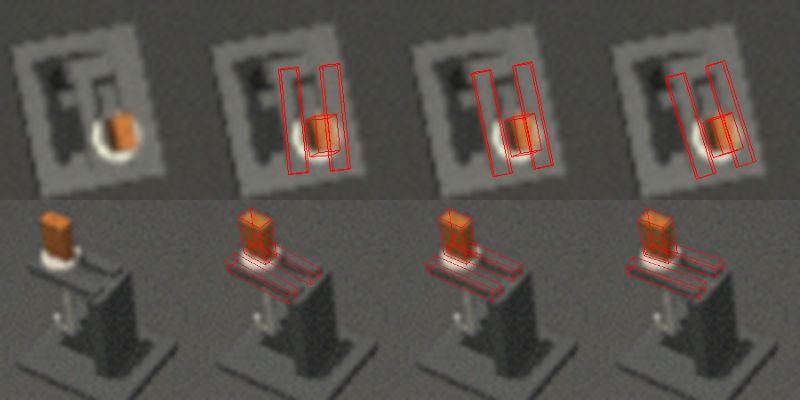

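```bash
cat > o3.py <<'E'
from ov import *
ims={c:cv2.imread(f"pics/raw_{c}.png") for c in C}
out=[]
for c,b in (("top",(375,260,410,295)),):
    for yaw in (None,.12,.18,.24):
        a=crop(c,ims[c],b,9)
        a=np.clip(a.astype(float)*1.8,0,255).astype(np.uint8)
        if yaw: wire(c,a,[box(-.022,.048,.008,.02,.1099,.11),box(-.022,.048,-.02,-.008,.1099,.11),box(-.012,.012,-.007,.007,.115,.157)],(.485,-.261,0,yaw),b[0],b[1],9,(0,0,255))
        out.append(cv2.resize(a,(390,300)))
cv2.imwrite("pics/o3.png",np.vstack([np.hstack(out[:2]),np.hstack(out[2:])]))
E
python3 o3.py
```

```text
(no output)
```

View pics/o3.png

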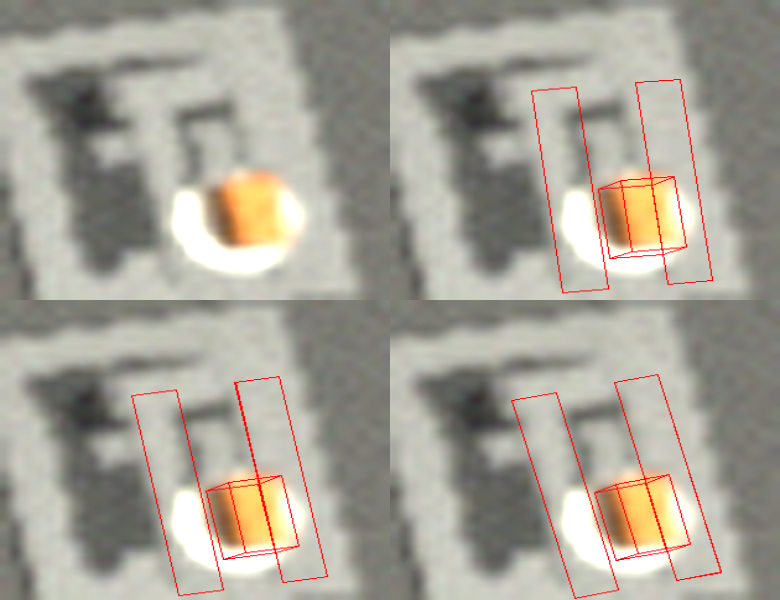

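```bash
cat > go.py <<'E'
import sys
from h import *
def delta(pos,psi=None,obs=None):
    o=obs or ctrl.get_obs(); M=rot(o["eef_rot"]); 
    t=M.T@(np.array(pos)-o["ee_pos"])/.025
    if psi is None: psi=np.arctan2(M[1,1],M[0,1])
    c,s=np.cos(psi),np.sin(psi)
    T=np.array([[0,c,s],[0,s,-c],[-1,0,0]])
    r=R.from_matrix(M.T@T).as_rotvec()/np.deg2rad(5)
    return t.round(3),r.round(3)
if __name__=="__main__":
    a=[float(v) for v in sys.argv[1:]]
    o=ctrl.get_obs(); M=rot(o["eef_rot"])
    print("t",round(o["time_s"],2),"pos",o["ee_pos"].round(4),"ypsi",np.arctan2(M[1,1],M[0,1]).round(4),"xaxis",M[:,0].round(4),"q",o["qpos"].round(3),"F",o["force"].round(1),"w",round(o["grip_width"],4))
    if len(a)>=3: print(delta(a[:3],a[3] if len(a)>3 else None,o))
E
python3 go.py .571 .013 .2 .95; python3 go.py .571 .013 .2 -2.19
```

```text
t 1.4 pos [0.2034 0.511  0.2245] ypsi 1.192 xaxis [-0.  0. -1.] q [ 1.125  0.3    1.521  0.     1.321 -0.067] F [ 0.1 -0.4  0.2] w 0.0937
(array([  0.978, -13.07 ,  21.029]), array([ 2.773, -0.   , -0.   ]))
t 1.4 pos [0.2034 0.511  0.2245] ypsi 1.192 xaxis [-0.  0. -1.] q [ 1.125  0.3    1.521  0.     1.321 -0.067] F [ 0.1 -0.4  0.2] w 0.0937
(array([  0.978, -13.07 ,  21.029]), array([-33.245,   0.   ,  -0.   ]))
```

>>> arm_command([
  {"translation": [0, -1.1, 1.75], "turn": [-1.4, 0, 0]},
  {"translation": [0, -2.2, 3.5], "turn": [-2.8, 0, 0]},
  {"translation": [0, -3.3, 5.25], "turn": [-4.2, 0, 0]},
  {"translation": [0, -4.4, 7], "turn": [-5.6, 0, 0]},
  {"translation": [0, -5.5, 8.75], "turn": [-7, 0, 0]},
  {"translation": [0, -6.6, 10.5], "turn": [-8.4, 0, 0]},
  {"translation": [0, -7.7, 12.25], "turn": [-9.8, 0, 0]},
  {"translation": [0, -8.8, 14], "turn": [-11.2, 0, 0]},
  {"translation": [0, -9.9, 15.75], "turn": [-12.6, 0, 0]},
  {"translation": [0, -11, 17.5], "turn": [-14, 0, 0]},
  {"translation": [0, -12.1, 19.25], "turn": [-15.4, 0, 0]},
  {"translation": [0, -13.07, 21.03], "turn": [-16.8, 0, 0]},
], gripper=45)

```text
time_s: 2.4
ee_pos: [0.4657, 0.1537, 0.2247]
eef_rot: [-0.616, 1.57, 0.332]
force: [-1.0, 0.4, 0.2]
grip_width: 0.0454
```

```bash
python3 go.py .571 .013 .18 -2.19
```

```text
t 2.4 pos [0.4657 0.1537 0.2247] ypsi 2.5187 xaxis [ 4.e-04  1.e-04 -1.e+00] q [ 0.244  0.166  1.685  0.     1.29  -2.275] F [-1.   0.4  0.2] w 0.0454
(array([ 1.788, -6.702, -2.114]), array([-1.8042e+01,  1.0000e-03,  5.0000e-03]))
```

>>> arm_command([
  {"translation": [0, -1, -0.35], "turn": [1.4, 0, 0]},
  {"translation": [0, -2, -0.7], "turn": [2.8, 0, 0]},
  {"translation": [0.2, -3, -1.05], "turn": [4.2, 0, 0]},
  {"translation": [0.5, -4, -1.4], "turn": [5.6, 0, 0]},
  {"translation": [0.8, -5, -1.75], "turn": [7, 0, 0]},
  {"translation": [1.1, -6, -2], "turn": [8.4, 0, 0]},
  {"translation": [1.4, -6.7, -2.11], "turn": [9.8, 0, 0]},
  {"translation": [1.79, -6.7, -2.11], "turn": [11.2, 0, 0]},
  {"translation": [1.79, -6.7, -2.11], "turn": [12.6, 0, 0]},
  {"translation": [1.79, -6.7, -2.11], "turn": [14, 0, 0]},
  {"translation": [1.79, -6.7, -2.11], "turn": [15.4, 0, 0]},
  {"translation": [1.79, -6.7, -2.11], "turn": [16.8, 0, 0]},
])

```text
time_s: 3.4
ee_pos: [0.5695, 0.0141, 0.1796]
eef_rot: [-2.985, 1.571, 2.768]
force: [0.1, -0.5, -0.0]
grip_width: 0.045
```

```bash
python3 go.py .572 .013 .140 .95; python3 - <<'E'
from h import *
shot("scene","s2",(260,140,380,240),6)
E
```

```text
t 3.4 pos [0.5695 0.0141 0.1796] ypsi 1.0411 xaxis [-2.e-04  1.e-04 -1.e+00] q [-0.039  0.383  1.518  0.     1.242 -1.081] F [ 0.1 -0.5 -0. ] w 0.045
(array([1.585, 0.011, 0.108]), array([ 1.044, -0.002,  0.   ]))
```

View pics/s2.png

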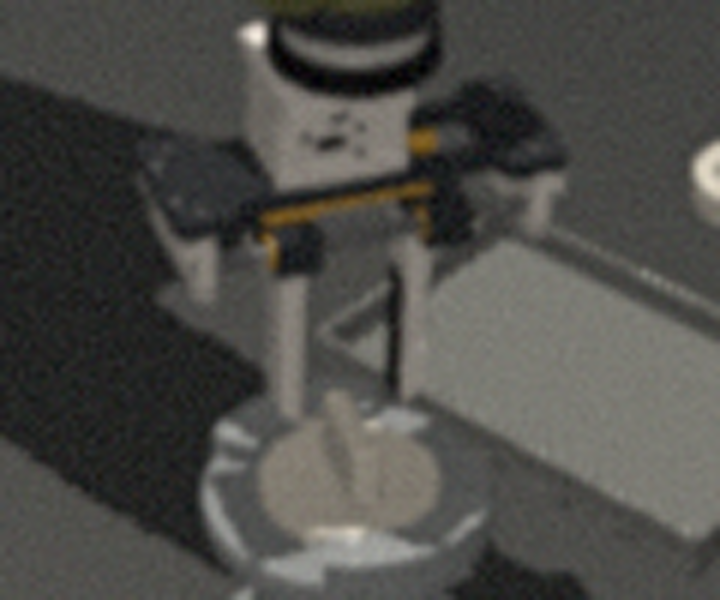

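>>> arm_command([
  {"translation": [0.5, 0, 0.1], "turn": [1.04, 0, 0]},
  {"translation": [1, 0, 0.1], "turn": [1.04, 0, 0]},
  {"translation": [1.4, 0, 0.1], "turn": [1.04, 0, 0]},
  {"translation": [1.58, 0, 0.1], "turn": [1.04, 0, 0]},
  {"translation": [1.58, 0, 0.1], "turn": [1.04, 0, 0]},
])

```text
time_s: 3.87
ee_pos: [0.5713, 0.013, 0.1392]
eef_rot: [-2.561, 1.569, 3.11]
force: [0.1, 0.5, 0.1]
grip_width: 0.0452
```

>>> arm_command([
  {"translation": [0, 0, 0], "turn": [0, 0, 0]},
  {"translation": [0, 0, 0], "turn": [0, 0, 0]},
  {"translation": [0, 0, 0], "turn": [0, 0, 0]},
  {"translation": [0, 0, 0], "turn": [0, 0, 0]},
  {"translation": [0, 0, 0], "turn": [0, 0, 0]},
  {"translation": [0, 0, 0], "turn": [0, 0, 0]},
], gripper=0, force=25)

```text
time_s: 4.37
ee_pos: [0.5719, 0.013, 0.1406]
eef_rot: [0.714, 1.57, 0.1]
force: [0.5, 1.3, 2.1]
grip_width: 0.0133
```

```bash
python3 go.py .572 .013 .140 .95; python3 - <<'E'
from h import *
o=ctrl.get_obs(); print(o["moment"])
shot("scene","s3",(260,140,380,240),6)
E
```

```text
t 4.37 pos [0.5719 0.013  0.1406] ypsi 0.9567 xaxis [ 8.e-04  1.e-04 -1.e+00] q [-0.041  0.428  1.55   0.     1.162 -0.998] F [0.5 1.3 2.1] w 0.0133
(array([0.024, 0.002, 0.003]), array([ 0.076,  0.007, -0.006]))
[ 0.15547513 -0.08949289  0.04031949]
```

View pics/s3.png

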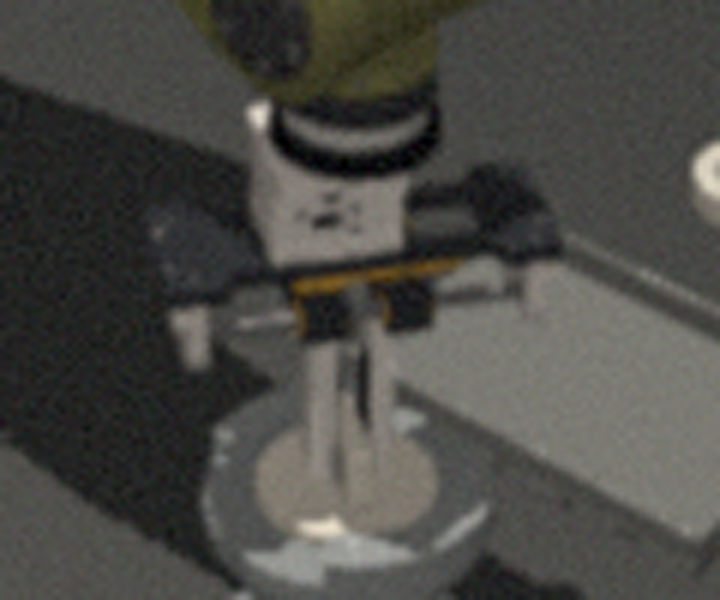

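>>> arm_command([
  {"translation": [0, 0, 0], "turn": [-0.7, 0, 0]},
  {"translation": [0, 0, 0], "turn": [-1.6, 0, 0]},
  {"translation": [0, 0, 0], "turn": [-2.5, 0, 0]},
  {"translation": [0, 0, 0], "turn": [-3.4, 0, 0]},
  {"translation": [0, 0, 0], "turn": [-4.3, 0, 0]},
  {"translation": [0, 0, 0], "turn": [-5.2, 0, 0]},
  {"translation": [0, 0, 0], "turn": [-6.1, 0, 0]},
  {"translation": [0, 0, 0], "turn": [-7, 0, 0]},
  {"translation": [0, 0, 0], "turn": [-7.9, 0, 0]},
  {"translation": [0, 0, 0], "turn": [-8.8, 0, 0]},
  {"translation": [0, 0, 0], "turn": [-9.7, 0, 0]},
])

```text
time_s: 5.33
ee_pos: [0.5719, 0.0129, 0.1407]
eef_rot: [-0.288, 1.57, -0.053]
force: [-1.1, 0.8, 2.8]
grip_width: 0.014
```

```bash
python3 go.py .572 .013 .140 2.44; python3 - <<'E'
from h import *
o=ctrl.get_obs(); print(o["moment"])
E
```

```text
t 5.33 pos [0.5719 0.0129 0.1407] ypsi 1.8067 xaxis [ 7.e-04 -0.e+00 -1.e+00] q [-0.042  0.428  1.55  -0.     1.163 -1.848] F [-1.1  0.8  2.8] w 0.014
(array([0.026, 0.003, 0.007]), array([-7.257e+00,  7.000e-03,  5.000e-03]))
[ 0.08056389 -0.0279139  -0.11588816]
```

>>> arm_command([
  {"translation": [0, 0, 0], "turn": [-0.9, 0, 0]},
  {"translation": [0, 0, 0], "turn": [-1.8, 0, 0]},
  {"translation": [0, 0, 0], "turn": [-2.7, 0, 0]},
  {"translation": [0, 0, 0], "turn": [-3.6, 0, 0]},
  {"translation": [0, 0, 0], "turn": [-4.5, 0, 0]},
  {"translation": [0, 0, 0], "turn": [-5.4, 0, 0]},
  {"translation": [0, 0, 0], "turn": [-6.3, 0, 0]},
  {"translation": [0, 0, 0], "turn": [-7, 0, 0]},
  {"translation": [0, 0, 0], "turn": [-7.3, 0, 0]},
  {"translation": [0, 0, 0], "turn": [-7.3, 0, 0]},
])

```text
time_s: 6.17
ee_pos: [0.5719, 0.0129, 0.1406]
eef_rot: [-0.848, 1.57, 0.022]
force: [-0.2, 0.1, 2.9]
grip_width: 0.0138
```

```bash
python3 go.py; python3 - <<'E'
from h import *
o=ctrl.get_obs(); print(o["moment"])
shot("top","t4",(265,215,345,295),7)
shot("scene","s4",(260,140,380,240),6)
E
```

```text
t 6.17 pos [0.5719 0.0129 0.1406] ypsi 2.4412 xaxis [ 7.e-04  0.e+00 -1.e+00] q [-0.041  0.428  1.55   0.     1.163 -2.483] F [-0.2  0.1  2.9] w 0.0138
[0.24628001 0.04495806 0.06823383]
```

View pics/s4.png

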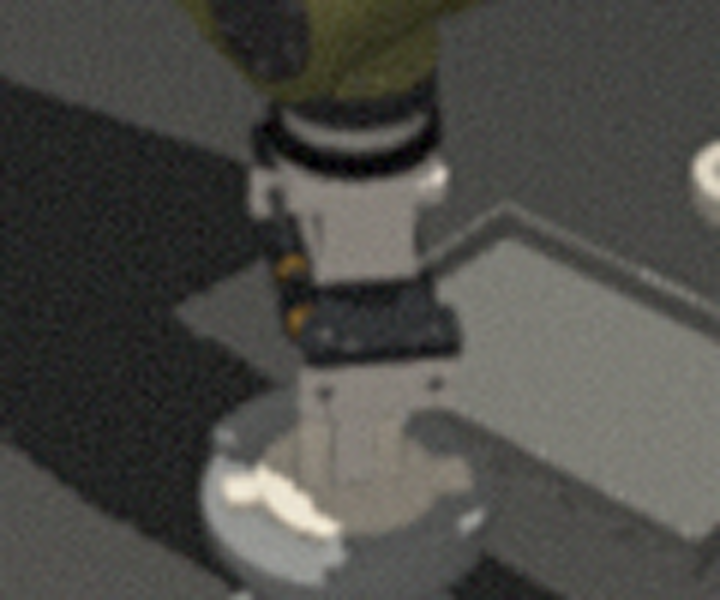

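>>> arm_command([
  {"translation": [-0.2, 0, 0], "turn": [0, 0, 0]},
  {"translation": [-0.4, 0, 0], "turn": [0, 0, 0]},
  {"translation": [-0.7, 0, 0], "turn": [0, 0, 0]},
  {"translation": [-1.1, 0, 0], "turn": [0, 0, 0]},
  {"translation": [-1.6, 0, 0], "turn": [0, 0, 0]},
  {"translation": [-2.2, 0, 0], "turn": [0, 0, 0]},
  {"translation": [-2.8, 0, 0], "turn": [0, 0, 0]},
  {"translation": [-3.2, 0, 0], "turn": [0, 0, 0]},
])

```text
time_s: 6.93
ee_pos: [0.572, 0.0129, 0.2225]
eef_rot: [-0.937, 1.569, -0.068]
force: [0.8, 0.0, -2.2]
grip_width: 0.0139
```

```bash
python3 go.py .476 .263 .2 2.0; python3 - <<'E'
from h import *
shot("scene","s5",(240,110,380,240),5)
shot("top","t5",(180,210,340,320),5)
E
```

```text
t 6.93 pos [0.572  0.0129 0.2225] ypsi 2.4399 xaxis [ 1.9e-03 -1.0e-04 -1.0e+00] q [-0.041  0.35   1.46  -0.     1.33  -2.481] F [ 0.8  0.  -2.2] w 0.0139
(array([0.892, 9.39 , 5.161]), array([5.041, 0.017, 0.014]))
```

View pics/s5.png

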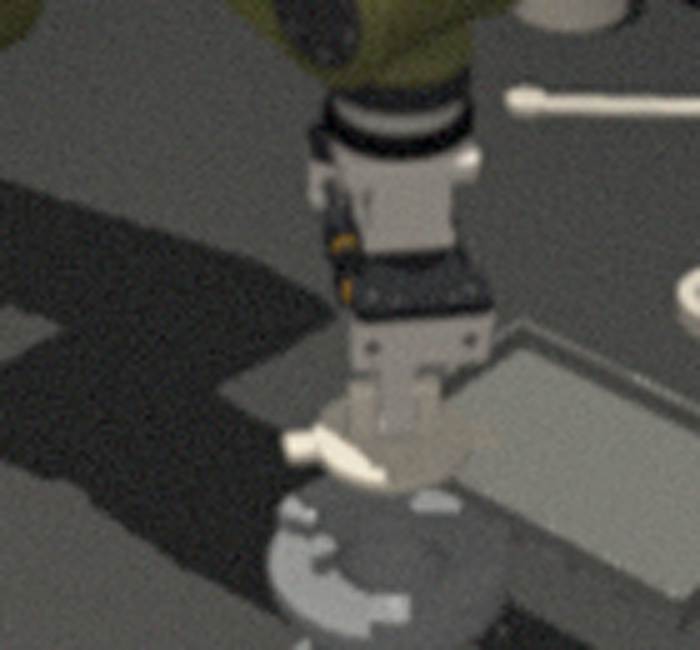

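View pics/t5.png

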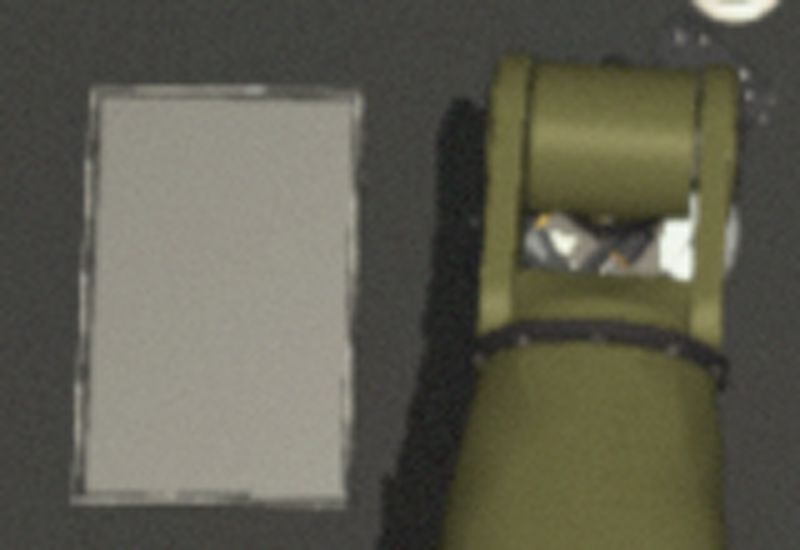

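>>> arm_command([
  {"translation": [0, 0.4, 0.2], "turn": [0.5, 0, 0]},
  {"translation": [0, 1.2, 0.7], "turn": [1, 0, 0]},
  {"translation": [0, 2.1, 1.2], "turn": [1.5, 0, 0]},
  {"translation": [0, 3.1, 1.7], "turn": [2, 0, 0]},
  {"translation": [0, 4.1, 2.3], "turn": [2.5, 0, 0]},
  {"translation": [0, 5.1, 2.8], "turn": [3, 0, 0]},
  {"translation": [0, 6.1, 3.4], "turn": [3.5, 0, 0]},
  {"translation": [0, 7.1, 3.9], "turn": [4, 0, 0]},
  {"translation": [0.3, 8.1, 4.5], "turn": [4.5, 0, 0]},
  {"translation": [0.8, 8.9, 5], "turn": [5, 0, 0]},
  {"translation": [1.4, 9.4, 5.2], "turn": [5, 0, 0]},
  {"translation": [2, 9.5, 5.3], "turn": [5, 0, 0]},
])

```text
time_s: 8.03
ee_pos: [0.4744, 0.2692, 0.169]
eef_rot: [2.768, 1.57, -3.081]
force: [0.6, -0.5, -2.3]
grip_width: 0.0137
```

```bash
python3 go.py .472 .264 .05 2.0
```

```text
t 8.03 pos [0.4744 0.2692 0.169 ] ypsi 2.0054 xaxis [-8.e-04 -0.e+00 -1.e+00] q [ 0.449  0.342  1.6    0.     1.201 -1.557] F [ 0.6 -0.5 -2.3] w 0.0137
(array([ 4.761, -0.15 , -0.172]), array([ 0.062, -0.008, -0.003]))
```

>>> arm_command([
  {"translation": [0.5, -0.15, -0.15], "turn": [0, 0, 0]},
  {"translation": [1.1, -0.15, -0.15], "turn": [0, 0, 0]},
  {"translation": [1.8, -0.15, -0.15], "turn": [0, 0, 0]},
  {"translation": [2.5, -0.15, -0.15], "turn": [0, 0, 0]},
  {"translation": [3.1, -0.15, -0.15], "turn": [0, 0, 0]},
  {"translation": [3.6, -0.15, -0.15], "turn": [0, 0, 0]},
  {"translation": [4, -0.15, -0.15], "turn": [0, 0, 0]},
  {"translation": [4.3, -0.15, -0.15], "turn": [0, 0, 0]},
  {"translation": [4.5, -0.15, -0.15], "turn": [0, 0, 0]},
  {"translation": [4.7, -0.15, -0.15], "turn": [0, 0, 0]},
  {"translation": [4.8, -0.15, -0.15], "turn": [0, 0, 0]},
])

```text
time_s: 8.95
ee_pos: [0.474, 0.2625, 0.0499]
eef_rot: [3.045, 1.571, -2.805]
force: [1.1, 0.4, -2.6]
grip_width: 0.0138
```

```bash
python3 go.py .472 .264 .04 2.0; python3 - <<'E'
from h import *
shot("scene","s6",(290,120,420,240),5)
E
```

```text
t 8.95 pos [0.474  0.2625 0.0499] ypsi 2.0037 xaxis [-0. -0. -1.] q [ 0.438  0.492  1.7    0.     0.95  -1.566] F [ 1.1  0.4 -2.6] w 0.0138
(array([ 0.395,  0.089, -0.045]), array([ 0.042, -0.001, -0.   ]))
```

View pics/s6.png

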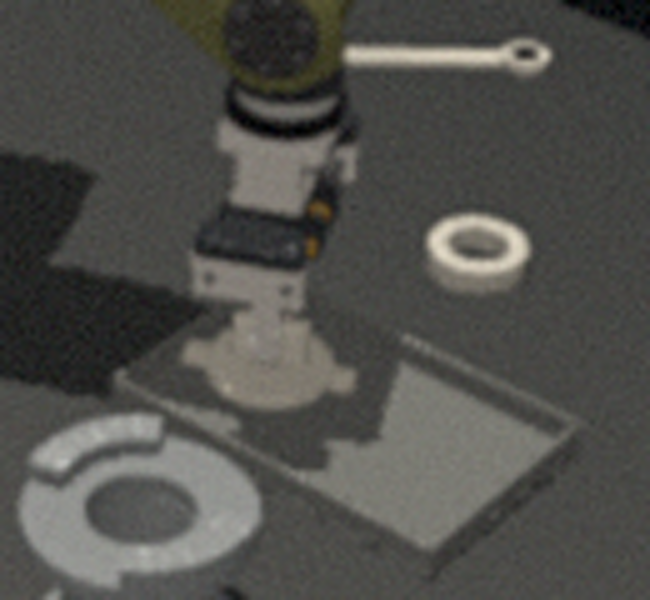

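>>> arm_command([
  {"translation": [0.08, 0, 0], "turn": [0, 0, 0]},
  {"translation": [0.16, 0, 0], "turn": [0, 0, 0]},
  {"translation": [0.24, 0, 0], "turn": [0, 0, 0]},
  {"translation": [0.32, 0, 0], "turn": [0, 0, 0]},
  {"translation": [0.39, 0, 0], "turn": [0, 0, 0]},
  {"translation": [0.39, 0, 0], "turn": [0, 0, 0]},
])

```text
time_s: 9.5
ee_pos: [0.4738, 0.2624, 0.0402]
eef_rot: [-3.134, 1.57, -2.701]
force: [0.1, -1.0, -2.5]
grip_width: 0.0137
```

>>> arm_command([
  {"translation": [0.03, 0, 0], "turn": [0, 0, 0]},
  {"translation": [0.06, 0, 0], "turn": [0, 0, 0]},
  {"translation": [0.06, 0, 0], "turn": [0, 0, 0]},
])

```text
time_s: 9.75
ee_pos: [0.4741, 0.2625, 0.0396]
eef_rot: [-0.088, 1.57, 0.345]
force: [-2.8, -2.4, 4.3]
grip_width: 0.0141
```

>>> arm_command([
  {"translation": [0, 0, 0], "turn": [0, 0, 0]},
  {"translation": [0, 0, 0], "turn": [0, 0, 0]},
  {"translation": [0, 0, 0], "turn": [0, 0, 0]},
  {"translation": [0, 0, 0], "turn": [0, 0, 0]},
  {"translation": [-0.5, 0, 0], "turn": [0, 0, 0]},
  {"translation": [-1.5, 0, 0], "turn": [0, 0, 0]},
  {"translation": [-3, 0, 0], "turn": [0, 0, 0]},
  {"translation": [-4.5, 0, 0], "turn": [0, 0, 0]},
  {"translation": [-6, 0, 0], "turn": [0, 0, 0]},
  {"translation": [-7, 0, 0], "turn": [0, 0, 0]},
], gripper=45)

```text
time_s: 10.58
ee_pos: [0.4744, 0.2626, 0.2178]
eef_rot: [0.002, 1.567, 0.435]
force: [-0.2, 0.7, 0.7]
grip_width: 0.0452
```

```bash
python3 go.py .487 -.261 .215 1.73; python3 - <<'E'
from h import *
shot("scene","s7",(270,130,420,250),5)
shot("top","t7",(180,210,340,320),5)
E
```

```text
t 10.58 pos [0.4744 0.2626 0.2178] ypsi 2.0037 xaxis [ 0.0032  0.0015 -1.    ] q [ 0.438  0.286  1.555 -0.     1.297 -1.566] F [-0.2  0.7  0.7] w 0.0452
(array([  0.081, -19.225,  -8.328]), array([ 3.136,  0.041, -0.006]))
```

View pics/s7.png

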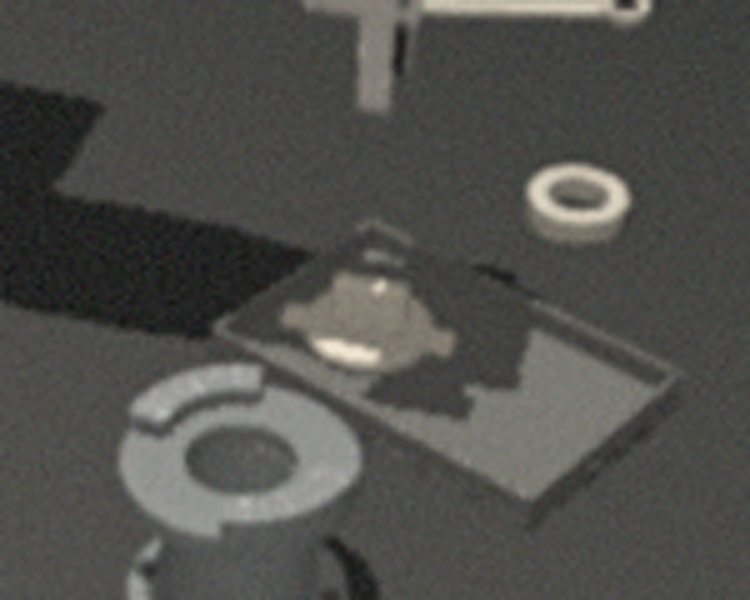

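View pics/t7.png

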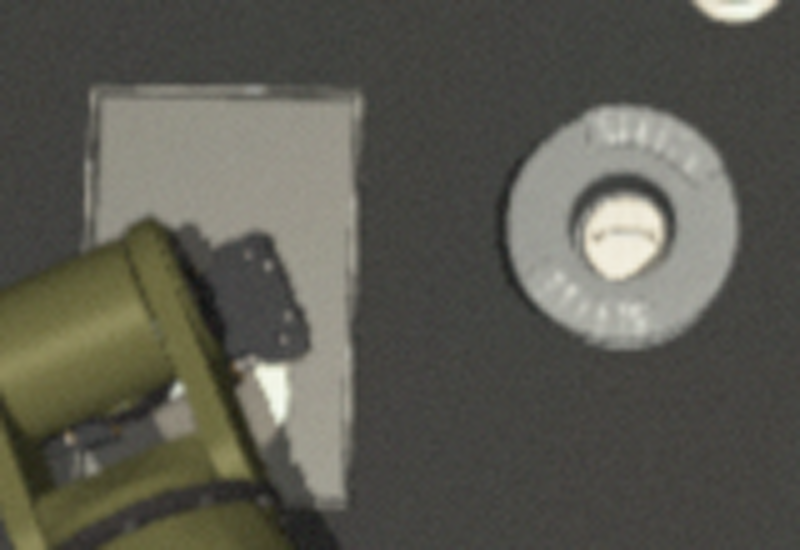

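```bash
python3 - <<'E'
from h import *
im=optics.camera("top"); cv2.imwrite("pics/raw_top2.png",im[:,:,::-1])
im2=optics.camera("scene"); cv2.imwrite("pics/raw_scene2.png",im2[:,:,::-1])
b=(284,234,324,274); a=cv2.resize(im[b[1]:b[3],b[0]:b[2]],None,fx=14,fy=14,interpolation=cv2.INTER_CUBIC); cv2.imwrite("pics/t8.png",a[:,:,::-1])
for t in("strainer_loop","strainer_mid","housing_mouth"):
    for c in C:
        m=models.mark_of(t,c)
        for k in m[:1]: print(t,c,np.round(k["at"],1),round(k["score"],2),atz(c,k["at"],dict(strainer_loop=.069,strainer_mid=.0245,housing_mouth=.11)[t]).round(4))
r=models.cut_out("strainer_mid","top")
if r: print(r[0]["box"],r[0]["score"])
E
```

```text
strainer_loop top [306.  256.6] 0.48 [0.5709 0.0066 0.069 ]
strainer_mid scene [384.4 171.2] 0.4 [0.5046 0.4532 0.0245]
strainer_mid top [155.7 278.5] 0.64 [0.4998 0.4705 0.0245]
housing_mouth scene [317.3 220.2] 0.64 [0.5694 0.0131 0.11  ]
housing_mouth top [302.2 254.8] 0.58 [0.5715 0.0175 0.11  ]
[295.7, 251.1, 314.1, 262.6] 0.49
```

View pics/t8.png

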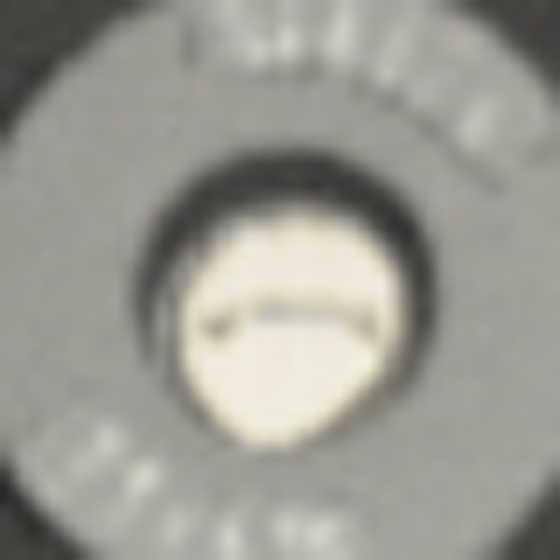

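```bash
python3 - <<'E'
from ov import *
f=lambda u,v:(284+u/14-.5,234+v/14-.5)
a=atz("top",f(210,328),.037);b=atz("top",f(370,325),.037);t=atz("top",f(290,308),.071)
print(a,b,(a+b)/2,t, np.arctan2(*(a-b)[[1,0]]))
im=cv2.imread("pics/raw_top2.png");bb=(284,234,324,274)
out=[]
for yw in(None,0.0):
    g=crop("top",im,bb,9)
    if yw is not None:
        for r,z in((.032,.11),(.069,.11),(.026,.037)):
            cx,cy=(.5715,.0128) if r!=.026 else (.5710,.0125)
            q=((proj("top",cyl(r,z,z)[:48]+[cx,cy,0])-bb[:2]+.5)*9).round().astype(np.int32); cv2.polylines(g,[q],True,(0,0,255))
        cx,cy=.5710,.0125
        for s in(-1,1):
            q=((proj("top",np.array([[cx,cy+s*.017,.037],[cx,cy+s*.017,.06],[cx,cy+s*.01,.069],[cx,cy,.069]]))-bb[:2]+.5)*9).round().astype(np.int32); cv2.polylines(g,[q],False,(255,0,0))
    out.append(g)
cv2.imwrite("pics/t9.png",np.hstack(out))
E
```

```text
[0.57301889 0.03008595 0.037     ] [ 0.57428993 -0.00524498  0.037     ] [0.57365441 0.01242048 0.037     ] [0.57391203 0.01202451 0.071     ] 1.6067560470286895
```

View pics/t9.png

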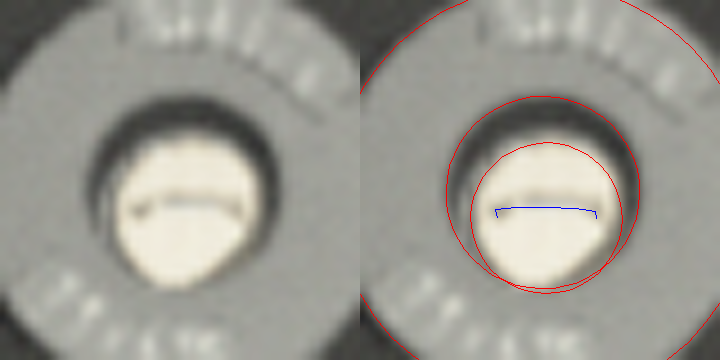

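>>> arm_command([
  {"translation": [0, -1, -0.4], "turn": [1.4, 0, 0]},
  {"translation": [0, -2.3, -1], "turn": [2.8, 0, 0]},
  {"translation": [0, -3.7, -1.6], "turn": [4.2, 0, 0]},
  {"translation": [0, -5.1, -2.2], "turn": [5.6, 0, 0]},
  {"translation": [0, -6.5, -2.8], "turn": [7, 0, 0]},
  {"translation": [0, -7.9, -3.4], "turn": [8.4, 0, 0]},
  {"translation": [0, -9.3, -4], "turn": [9.8, 0, 0]},
  {"translation": [0, -10.7, -4.6], "turn": [11.2, 0, 0]},
  {"translation": [0, -12.1, -5.2], "turn": [12.6, 0, 0]},
  {"translation": [0, -13.5, -5.8], "turn": [14, 0, 0]},
  {"translation": [0, -14.9, -6.4], "turn": [15.4, 0, 0]},
  {"translation": [0, -16.3, -7], "turn": [16.8, 0, 0]},
], gripper=40)

```text
time_s: 12.13
ee_pos: [0.4857, -0.1828, 0.2138]
eef_rot: [-2.889, 1.571, 2.355]
force: [0.7, 0.5, -0.9]
grip_width: 0.0401
```

```bash
python3 go.py .487 -.261 .215 -1.40
```

```text
t 12.13 pos [ 0.4857 -0.1828  0.2138] ypsi 0.5314 xaxis [-1.e-04  1.e-04 -1.e+00] q [-0.431  0.24   1.622  0.     1.279 -0.962] F [ 0.7  0.5 -0.9] w 0.0401
(array([-0.047, -1.54 ,  2.724]), array([ 2.2133e+01, -1.0000e-03,  2.0000e-03]))
```

>>> arm_command([
  {"translation": [0, -0.3, 0.5], "turn": [1.4, 0, 0]},
  {"translation": [0, -0.6, 1], "turn": [2.8, 0, 0]},
  {"translation": [0, -0.9, 1.5], "turn": [4.2, 0, 0]},
  {"translation": [0, -1.2, 2], "turn": [5.6, 0, 0]},
  {"translation": [0, -1.4, 2.4], "turn": [7, 0, 0]},
  {"translation": [0, -1.54, 2.72], "turn": [8.4, 0, 0]},
  {"translation": [0, -1.54, 2.72], "turn": [9.8, 0, 0]},
  {"translation": [0, -1.54, 2.72], "turn": [11.2, 0, 0]},
  {"translation": [0, -1.54, 2.72], "turn": [12.6, 0, 0]},
  {"translation": [0, -1.54, 2.72], "turn": [14, 0, 0]},
  {"translation": [0, -1.54, 2.72], "turn": [15.4, 0, 0]},
  {"translation": [0, -1.54, 2.72], "turn": [16.8, 0, 0]},
])

```text
time_s: 13.13
ee_pos: [0.4877, -0.259, 0.2136]
eef_rot: [-1.214, 1.57, 2.564]
force: [-0.8, 0.2, -0.6]
grip_width: 0.0399
```

>>> arm_command([
  {"translation": [0, 0, 0], "turn": [1.4, 0, 0]},
  {"translation": [0, 0, 0], "turn": [2.8, 0, 0]},
  {"translation": [0, 0, 0], "turn": [4.2, 0, 0]},
  {"translation": [0, 0, 0], "turn": [5.3, 0, 0]},
  {"translation": [0, 0, 0], "turn": [5.3, 0, 0]},
])

```text
time_s: 13.55
ee_pos: [0.4877, -0.259, 0.2137]
eef_rot: [-0.719, 1.57, 2.598]
force: [-1.2, 0.1, -0.4]
grip_width: 0.0403
```

```bash
python3 go.py .487 -.261 .140 -1.40;  python3 - <<'E'
from h import *
shot("scene","s10",(170,140,290,310),4)
im=optics.camera("top")
b=(280,230,410,300)
cv2.imwrite("pics/t10.png",cv2.resize(im[b[1]:b[3],b[0]:b[2]],None,fx=6,fy=6,interpolation=cv2.INTER_CUBIC)[:,:,::-1])
E
```

```text
t 13.55 pos [ 0.4877 -0.259   0.2137] ypsi -1.3955 xaxis [-4.e-04  3.e-04 -1.e+00] q [-0.554  0.314  1.528 -0.     1.3    0.841] F [-1.2  0.1 -0.4] w 0.0403
(array([2.947, 0.075, 0.042]), array([0.051, 0.004, 0.004]))
```

View pics/s10.png

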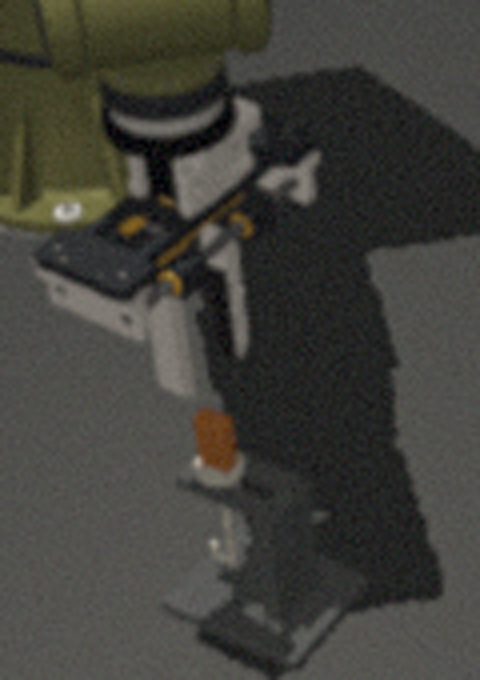

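View pics/t10.png

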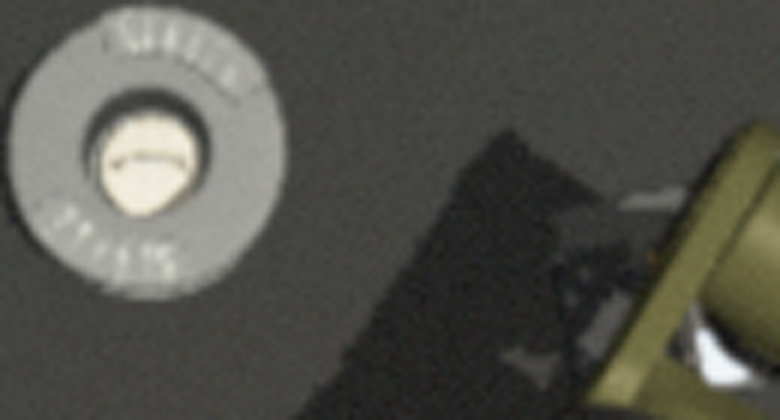

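>>> arm_command([
  {"translation": [0.5, 0.08, 0.04], "turn": [0, 0, 0]},
  {"translation": [1.1, 0.08, 0.04], "turn": [0, 0, 0]},
  {"translation": [1.8, 0.08, 0.04], "turn": [0, 0, 0]},
  {"translation": [2.4, 0.08, 0.04], "turn": [0, 0, 0]},
  {"translation": [2.8, 0.08, 0.04], "turn": [0, 0, 0]},
  {"translation": [2.95, 0.08, 0.04], "turn": [0, 0, 0]},
  {"translation": [2.95, 0.08, 0.04], "turn": [0, 0, 0]},
])

```text
time_s: 14.23
ee_pos: [0.487, -0.261, 0.1397]
eef_rot: [-0.744, 1.57, 2.579]
force: [0.2, 0.3, 0.7]
grip_width: 0.0401
```

```bash
python3 go.py .487 -.261 .140 -1.40;  python3 - <<'E'
from h import *
shot("scene","s11",(170,180,290,310),5)
E
```

```text
t 14.23 pos [ 0.487  -0.261   0.1397] ypsi -1.3896 xaxis [-1.e-03  6.e-04 -1.e+00] q [-0.558  0.39   1.608  0.     1.146  0.831] F [0.2 0.3 0.7] w 0.0401
(array([-0.013, -0.001,  0.   ]), array([0.119, 0.01 , 0.009]))
```

View pics/s11.png

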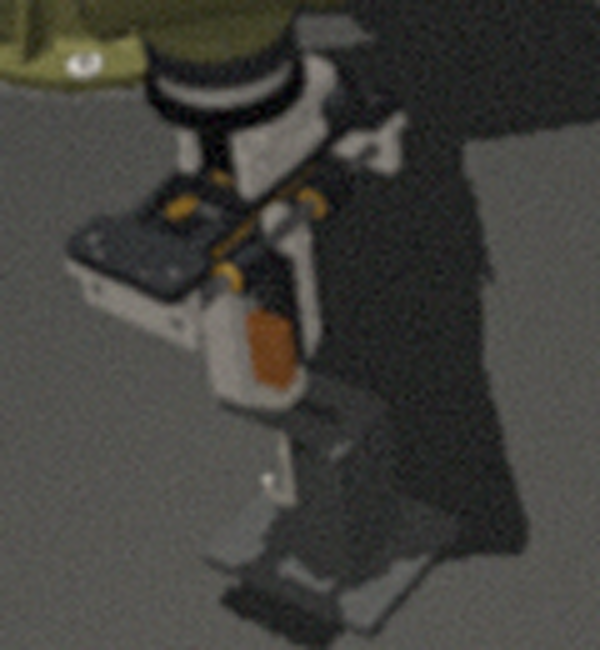

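>>> arm_command([
  {"translation": [0, 0, 0], "turn": [0, 0, 0]},
  {"translation": [0, 0, 0], "turn": [0, 0, 0]},
  {"translation": [0, 0, 0], "turn": [0, 0, 0]},
  {"translation": [0, 0, 0], "turn": [0, 0, 0]},
  {"translation": [0, 0, 0], "turn": [0, 0, 0]},
  {"translation": [0, 0, 0], "turn": [0, 0, 0]},
], gripper=0, force=25)

```text
time_s: 14.78
ee_pos: [0.4873, -0.2612, 0.1406]
eef_rot: [2.504, 1.57, -0.457]
force: [-0.8, 0.8, 2.1]
grip_width: 0.014
```

```bash
python3 go.py .487 -.261 .140 -1.40;  python3 - <<'E'
from h import *
shot("scene","s12",(170,180,290,310),5)
E
```

```text
t 14.78 pos [ 0.4873 -0.2612  0.1406] ypsi -1.3909 xaxis [ 5.e-04 -2.e-04 -1.e+00] q [-0.558  0.388  1.607  0.     1.146  0.833] F [-0.8  0.8  2.1] w 0.014
(array([ 0.025, -0.009,  0.011]), array([ 0.105, -0.005, -0.003]))
```

View pics/s12.png

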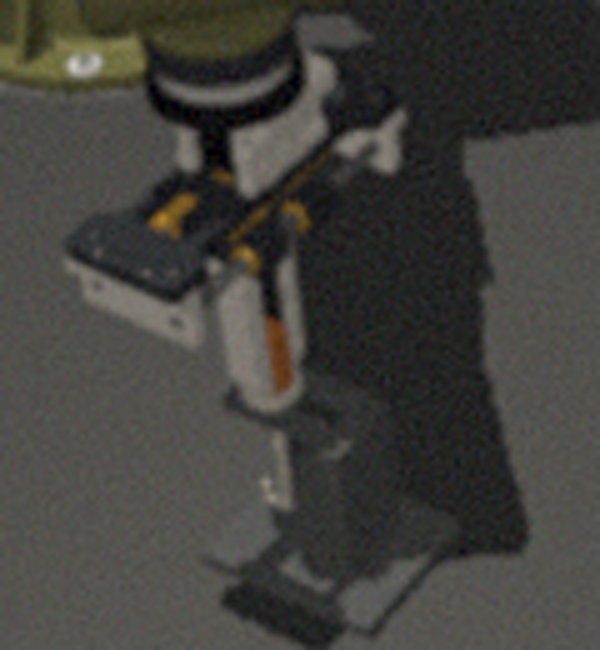

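>>> arm_command([
  {"translation": [-0.3, 0, 0], "turn": [0, 0, 0]},
  {"translation": [-0.7, 0, 0], "turn": [0, 0, 0]},
  {"translation": [-1.3, 0, 0], "turn": [0, 0, 0]},
  {"translation": [-2, 0, 0], "turn": [0, 0, 0]},
  {"translation": [-2.8, 0, 0], "turn": [0, 0, 0]},
  {"translation": [-3.6, 0, 0], "turn": [0, 0, 0]},
  {"translation": [-4.4, 0, 0], "turn": [0, 0, 0]},
  {"translation": [-5.2, 0, 0], "turn": [0, 0, 0]},
  {"translation": [-5.8, 0, 0], "turn": [0, 0, 0]},
  {"translation": [-6.2, 0, 0], "turn": [0, 0, 0]},
  {"translation": [-6.2, 0, 0], "turn": [0, 0, 0]},
])

```text
time_s: 15.75
ee_pos: [0.4875, -0.2614, 0.2978]
eef_rot: [2.387, 1.567, -0.575]
force: [0.4, 0.3, -0.8]
grip_width: 0.0136
```

```bash
python3 go.py .545 .012 .295 1.6;  python3 - <<'E'
from h import *
shot("scene","s13",(170,130,290,300),4)
E
```

```text
t 15.75 pos [ 0.4875 -0.2614  0.2978] ypsi -1.391 xaxis [ 0.0031 -0.002  -1.    ] q [-0.558  0.26   1.402 -0.     1.476  0.833] F [ 0.4  0.3 -0.8] w 0.0136
(array([  0.097, -10.349,  -4.217]), array([-34.274,   0.039,  -0.049]))
```

View pics/s13.png

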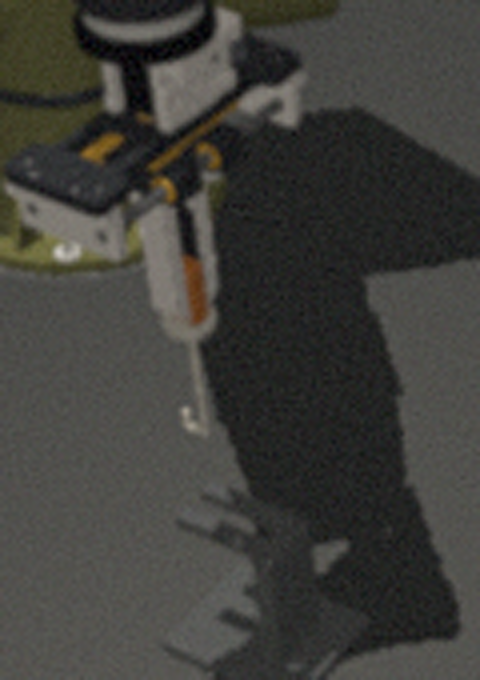

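>>> arm_command([
  {"translation": [0, -0.3, -0.1], "turn": [-1.4, 0, 0]},
  {"translation": [0, -1, -0.4], "turn": [-2.8, 0, 0]},
  {"translation": [0, -1.8, -0.7], "turn": [-4.2, 0, 0]},
  {"translation": [0, -2.7, -1.1], "turn": [-5.6, 0, 0]},
  {"translation": [0, -3.6, -1.5], "turn": [-7, 0, 0]},
  {"translation": [0, -4.5, -1.9], "turn": [-8.4, 0, 0]},
  {"translation": [0, -5.4, -2.2], "turn": [-9.8, 0, 0]},
  {"translation": [0, -6.3, -2.6], "turn": [-11.2, 0, 0]},
  {"translation": [0, -7.2, -3], "turn": [-12.6, 0, 0]},
  {"translation": [0, -8.1, -3.3], "turn": [-14, 0, 0]},
  {"translation": [0, -9, -3.7], "turn": [-15.4, 0, 0]},
  {"translation": [0, -9.8, -4], "turn": [-16.8, 0, 0]},
])

```text
time_s: 16.8
ee_pos: [0.5416, -0.0007, 0.294]
eef_rot: [-1.75, 1.569, 3.044]
force: [-0.0, -0.1, -1.6]
grip_width: 0.0136
```

```bash
python3 go.py .547 .012 .295 1.607
```

```text
t 16.8 pos [ 0.5416 -0.0007  0.294 ] ypsi 0.0815 xaxis [-1.9e-03  2.0e-04 -1.0e+00] q [-0.069  0.238  1.438  0.     1.467 -0.15 ] F [-0.  -0.1 -1.6] w 0.0136
(array([-0.042,  0.256, -0.49 ]), array([-1.7481e+01, -2.0000e-02,  1.4000e-02]))
```

>>> arm_command([
  {"translation": [0, 0.25, -0.5], "turn": [-1.4, 0, 0]},
  {"translation": [0, 0.25, -0.5], "turn": [-2.8, 0, 0]},
  {"translation": [0, 0.25, -0.5], "turn": [-4.2, 0, 0]},
  {"translation": [0, 0.25, -0.5], "turn": [-5.6, 0, 0]},
  {"translation": [0, 0.25, -0.5], "turn": [-7, 0, 0]},
  {"translation": [0, 0.25, -0.5], "turn": [-8.4, 0, 0]},
  {"translation": [0, 0.25, -0.5], "turn": [-9.8, 0, 0]},
  {"translation": [0, 0.25, -0.5], "turn": [-11.2, 0, 0]},
  {"translation": [0, 0.25, -0.5], "turn": [-12.6, 0, 0]},
  {"translation": [0, 0.25, -0.5], "turn": [-14, 0, 0]},
  {"translation": [0, 0.25, -0.5], "turn": [-15.4, 0, 0]},
  {"translation": [0, 0.25, -0.5], "turn": [-16.8, 0, 0]},
])

```text
time_s: 17.8
ee_pos: [0.5467, 0.0107, 0.2939]
eef_rot: [3.122, 1.569, 3.098]
force: [0.7, 0.4, -1.8]
grip_width: 0.0138
```

>>> arm_command([
  {"translation": [0, 0, 0], "turn": [-0.7, 0, 0]},
  {"translation": [0, 0, 0], "turn": [-0.7, 0, 0]},
  {"translation": [0, 0, 0], "turn": [-0.7, 0, 0]},
])

```text
time_s: 18.05
ee_pos: [0.5468, 0.0107, 0.2943]
eef_rot: [3.091, 1.569, 3.12]
force: [-0.6, 0.1, -1.4]
grip_width: 0.0136
```

```bash
python3 go.py .547 .012 .295 1.607;  python3 - <<'E'
from ov import *
im=optics.camera("scene")[:,:,::-1]; cv2.imwrite("pics/raw_scene3.png",im)
o=ctrl.get_obs(); p=o["ee_pos"]
b=(270,130,370,260)
a=crop("scene",np.ascontiguousarray(im),b,5); g=a.copy()
M=rot(o["eef_rot"]);psi=np.arctan2(M[1,1],M[0,1])
for dx,col in((0,(0,0,255)),):
    wire("scene",g,[grip[0],box(-.0025,.0025,-.0025,.0025,-.116,-.026),box(-.0165,-.0115,-.0025,.0025,-.116,-.1015)],(p[0],p[1],p[2]-.0046,psi+np.pi/2),b[0],b[1],5,col)
cv2.imwrite("pics/s14.png",cv2.resize(np.hstack([a,g]),(800,520)))
E
```

```text
t 18.05 pos [0.5468 0.0107 0.2943] ypsi 1.5999 xaxis [-0.0014  0.     -1.    ] q [-0.047  0.25   1.422 -0.     1.47  -1.647] F [-0.6  0.1 -1.4] w 0.0136
(array([-0.027,  0.05 ,  0.008]), array([-0.081, -0.016, -0.001]))
```

View pics/s14.png

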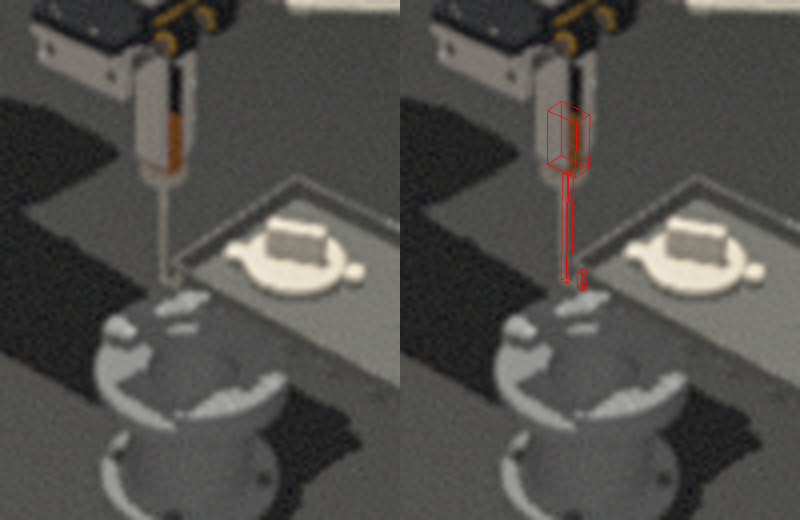

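>>> arm_command([
  {"translation": [0.3, 0.05, 0.09], "turn": [-0.08, 0, 0]},
  {"translation": [0.8, 0.05, 0.09], "turn": [-0.08, 0, 0]},
  {"translation": [1.4, 0.05, 0.09], "turn": [-0.08, 0, 0]},
  {"translation": [2, 0.05, 0.09], "turn": [-0.08, 0, 0]},
  {"translation": [2.4, 0.05, 0.09], "turn": [-0.08, 0, 0]},
  {"translation": [2.6, 0.05, 0.09], "turn": [-0.08, 0, 0]},
  {"translation": [2.6, 0.05, 0.09], "turn": [-0.08, 0, 0]},
])

```text
time_s: 18.68
ee_pos: [0.549, 0.0121, 0.2291]
eef_rot: [3.057, 1.569, 3.095]
force: [-0.4, -0.2, -1.2]
grip_width: 0.014
```

```bash
python3 go.py .549 .012 .1686 1.607;  python3 - <<'E'
from ov import *
im=optics.camera("scene")[:,:,::-1]
o=ctrl.get_obs(); p=o["ee_pos"]
b=(280,160,360,260)
a=crop("scene",np.ascontiguousarray(im),b,5); g=a.copy()
M=rot(o["eef_rot"]);psi=np.arctan2(M[1,1],M[0,1])
wire("scene",g,[grip[0],box(-.0025,.0025,-.0025,.0025,-.116,-.026),box(-.0165,-.0115,-.0025,.0025,-.116,-.1015)],(p[0],p[1],p[2]-.0046,psi+np.pi/2),b[0],b[1],5,(0,0,255))
cv2.imwrite("pics/s15.png",np.hstack([a,g]))
im=optics.camera("top")[:,:,::-1]
b=(264,214,344,294);cv2.imwrite("pics/t15.png",crop("top",np.ascontiguousarray(im),b,7))
E
```

```text
t 18.68 pos [0.549  0.0121 0.2291] ypsi 1.6088 xaxis [-1.8e-03  1.0e-04 -1.0e+00] q [-0.045  0.295  1.516  0.     1.332 -1.653] F [-0.4 -0.2 -1.2] w 0.014
(array([ 2.418, -0.004,  0.005]), array([ 0.021, -0.021, -0.002]))
```

View pics/s15.png

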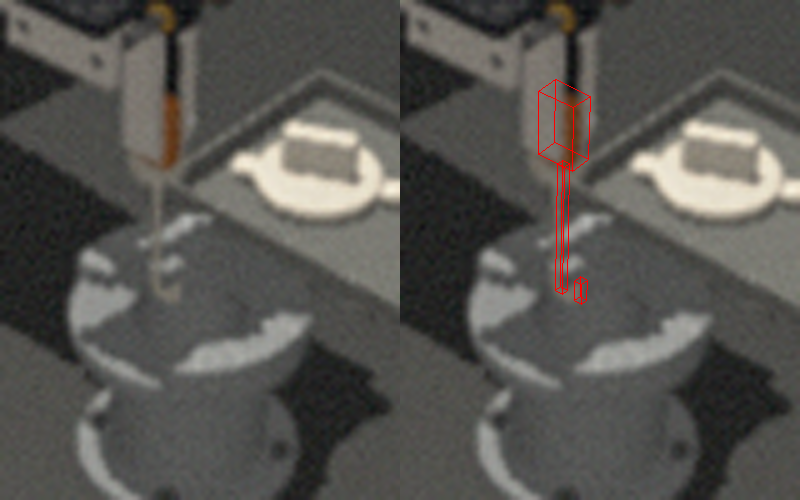

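View pics/t15.png

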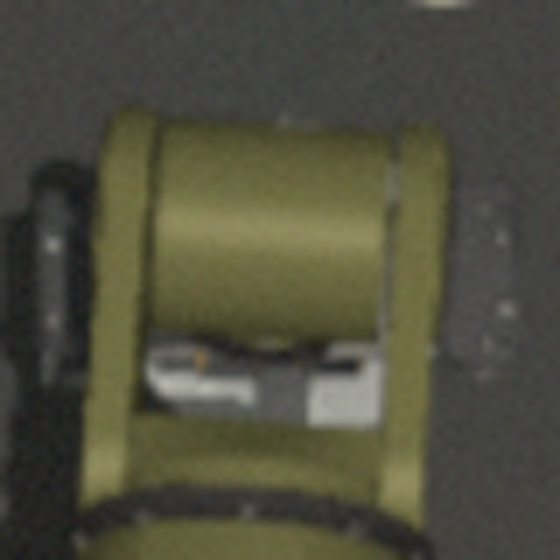

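```bash
python3 - <<'E'
from ov import *
g=cv2.imread("pics/s13.png"); a=g.copy()
wire("scene",g,[grip[0],box(-.0025,.0025,-.0025,.0025,-.116,-.026),box(-.0165,-.0115,-.0025,.0025,-.116,-.1015)],(.4875,-.2614,.2978-.0046,-1.391+np.pi/2),170,130,4,(0,0,255))
o=np.hstack([a[150:500,80:300],g[150:500,80:300]]); cv2.imwrite("pics/s16.png",cv2.resize(o,None,fx=1.7,fy=1.7))
E
```

```text
(no output)
```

View pics/s16.png

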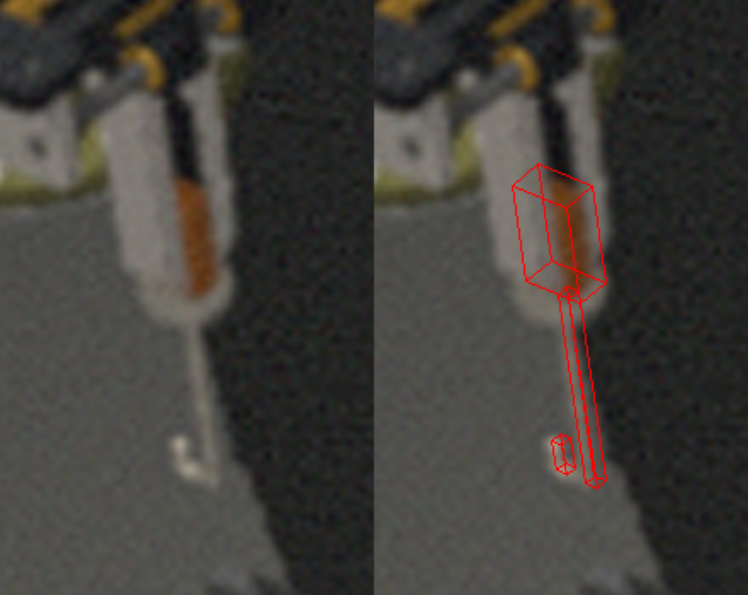

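>>> arm_command([
  {"translation": [0.3, 0, 0], "turn": [0, 0, 0]},
  {"translation": [0.6, 0, 0], "turn": [0, 0, 0]},
  {"translation": [0.9, 0, 0], "turn": [0, 0, 0]},
  {"translation": [1.2, 0, 0], "turn": [0, 0, 0]},
  {"translation": [1.5, 0, 0], "turn": [0, 0, 0]},
  {"translation": [1.7, 0, 0], "turn": [0, 0, 0]},
])

```text
time_s: 19.28
ee_pos: [0.549, 0.0121, 0.1865]
eef_rot: [3.065, 1.57, 3.103]
force: [-0.2, -0.2, -1.6]
grip_width: 0.0138
```

>>> arm_command([
  {"translation": [0.2, 0, 0], "turn": [0, 0, 0]},
  {"translation": [0.4, 0, 0], "turn": [0, 0, 0]},
  {"translation": [0.6, 0, 0], "turn": [0, 0, 0]},
  {"translation": [0.71, 0, 0], "turn": [0, 0, 0]},
  {"translation": [0.71, 0, 0], "turn": [0, 0, 0]},
])

```text
time_s: 19.7
ee_pos: [0.5491, 0.0121, 0.1693]
eef_rot: [3.022, 1.57, 3.06]
force: [-0.4, -1.0, -1.4]
grip_width: 0.0139
```

```bash
python3 go.py .568 .012 .1686 1.607; python3 - <<'E'
from h import *
print(ctrl.get_obs()["moment"])
shot("scene","s17",(280,160,360,260),6)
E
```

```text
t 19.7 pos [0.5491 0.0121 0.1693] ypsi 1.6092 xaxis [-9.e-04  1.e-04 -1.e+00] q [-0.045  0.349  1.589  0.     1.204 -1.654] F [-0.4 -1.  -1.4] w 0.0139
(array([ 0.028, -0.032,  0.757]), array([ 0.025, -0.01 , -0.001]))
[ 0.04930153 -0.01966277 -0.04196893]
```

View pics/s17.png

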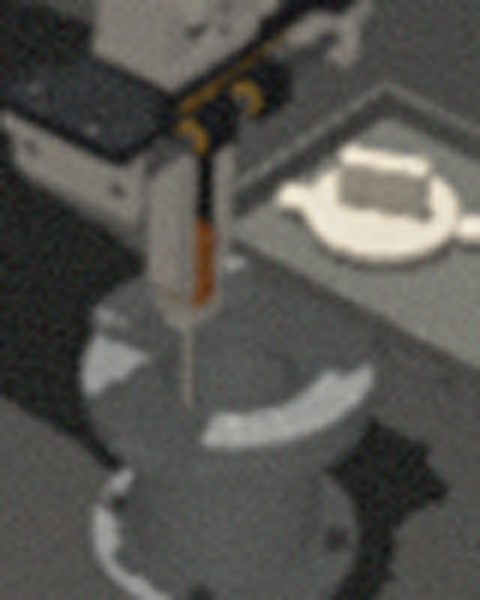

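>>> arm_command([
  {"translation": [0, 0, 0.15], "turn": [0, 0, 0]},
  {"translation": [0, 0, 0.3], "turn": [0, 0, 0]},
  {"translation": [0, 0, 0.45], "turn": [0, 0, 0]},
  {"translation": [0, 0, 0.6], "turn": [0, 0, 0]},
  {"translation": [0, 0, 0.72], "turn": [0, 0, 0]},
  {"translation": [0, 0, 0.78], "turn": [0, 0, 0]},
  {"translation": [0, 0, 0.78], "turn": [0, 0, 0]},
])

```text
time_s: 20.33
ee_pos: [0.569, 0.0128, 0.1698]
eef_rot: [3.069, 1.571, 3.107]
force: [-0.5, 0.7, -1.7]
grip_width: 0.0135
```

>>> arm_command([
  {"translation": [-0.1, 0, 0], "turn": [0, 0, 0]},
  {"translation": [-0.2, 0, 0], "turn": [0, 0, 0]},
  {"translation": [-0.3, 0, 0], "turn": [0, 0, 0]},
  {"translation": [-0.4, 0, 0], "turn": [0, 0, 0]},
  {"translation": [-0.5, 0, 0], "turn": [0, 0, 0]},
  {"translation": [-0.6, 0, 0], "turn": [0, 0, 0]},
  {"translation": [-0.7, 0, 0], "turn": [0, 0, 0]},
  {"translation": [-0.8, 0, 0], "turn": [0, 0, 0]},
  {"translation": [-0.8, 0, 0], "turn": [0, 0, 0]},
  {"translation": [-0.8, 0, 0], "turn": [0, 0, 0]},
])

```text
time_s: 21.17
ee_pos: [0.5688, 0.0128, 0.19]
eef_rot: [0.051, 1.571, 0.09]
force: [-0.8, 0.9, -2.0]
grip_width: 0.0139
```

```bash
python3 go.py .568 .012 .1686 1.607; python3 - <<'E'
from h import *
for i in range(4):
    optics.camera("scene"); o=ctrl.get_obs(); print(o["force"].round(2), o["moment"].round(2))
E
```

```text
t 21.17 pos [0.5688 0.0128 0.19  ] ypsi 1.6092 xaxis [ 1.e-04  0.e+00 -1.e+00] q [-0.042  0.371  1.508  0.     1.262 -1.651] F [-0.8  0.9 -2. ] w 0.0139
(array([ 0.858, -0.031, -0.032]), array([ 0.025,  0.002, -0.   ]))
[ 0.1   0.24 -1.58] [ 0.02  0.07 -0.03]
[ 0.04 -0.07 -2.31] [ 0.03 -0.    0.03]
[-0.65  0.82 -1.46] [ 0.07 -0.02 -0.02]
[-0.32 -0.28 -1.94] [0.01 0.01 0.  ]
```

>>> arm_command([
  {"translation": [-0.3, 0, 0], "turn": [0, 0, 0]},
  {"translation": [-0.7, 0, 0], "turn": [0, 0, 0]},
  {"translation": [-1.1, 0, 0], "turn": [0, 0, 0]},
  {"translation": [-1.5, 0, 0], "turn": [0, 0, 0]},
  {"translation": [-1.9, 0, 0], "turn": [0, 0, 0]},
  {"translation": [-2.3, 0, 0], "turn": [0, 0, 0]},
  {"translation": [-2.6, 0, 0], "turn": [0, 0, 0]},
  {"translation": [-2.7, 0, 0], "turn": [0, 0, 0]},
])

```text
time_s: 22.03
ee_pos: [0.5691, 0.0128, 0.2592]
eef_rot: [-0.088, 1.569, -0.05]
force: [0.5, -0.7, -1.6]
grip_width: 0.014
```

```bash
python3 go.py .568 .012 .1686 1.607; python3 - <<'E'
from h import *
shot("scene","s18",(280,140,360,260),5)
E
```

```text
t 22.03 pos [0.5691 0.0128 0.2592] ypsi 1.6093 xaxis [ 2.e-03 -1.e-04 -1.e+00] q [-0.042  0.318  1.416 -0.     1.405 -1.651] F [ 0.5 -0.7 -1.6] w 0.014
(array([ 3.625, -0.029, -0.051]), array([0.026, 0.023, 0.002]))
```

View pics/s18.png

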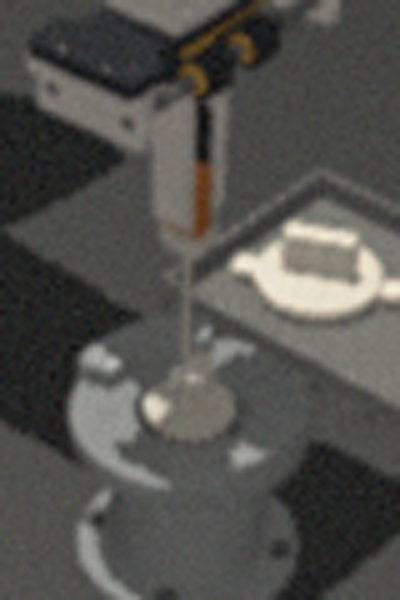

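>>> arm_command([
  {"translation": [-0.2, 0, 0], "turn": [0, 0, 0]},
  {"translation": [-0.5, 0, 0], "turn": [0, 0, 0]},
  {"translation": [-0.8, 0, 0], "turn": [0, 0, 0]},
  {"translation": [-1.1, 0, 0], "turn": [0, 0, 0]},
  {"translation": [-1.4, 0, 0], "turn": [0, 0, 0]},
  {"translation": [-1.7, 0, 0], "turn": [0, 0, 0]},
  {"translation": [-2, 0, 0], "turn": [0, 0, 0]},
  {"translation": [-2.2, 0, 0], "turn": [0, 0, 0]},
  {"translation": [-2.3, 0, 0], "turn": [0, 0, 0]},
  {"translation": [-2.3, 0, 0], "turn": [0, 0, 0]},
])

```text
time_s: 22.92
ee_pos: [0.5688, 0.0128, 0.3155]
eef_rot: [-0.11, 1.57, -0.071]
force: [-1.0, -0.7, -2.9]
grip_width: 0.014
```

```bash
python3 go.py .587 .264 .315 1.607; python3 - <<'E'
from h import *
shot("scene","s19",(280,100,400,260),4)
E
```

```text
t 22.92 pos [0.5688 0.0128 0.3155] ypsi 1.6093 xaxis [ 7.e-04 -1.e-04 -1.e+00] q [-0.042  0.292  1.322 -0.     1.527 -1.651] F [-1.  -0.7 -2.9] w 0.014
(array([ 0.021, 10.013,  1.112]), array([0.026, 0.008, 0.001]))
```

View pics/s19.png

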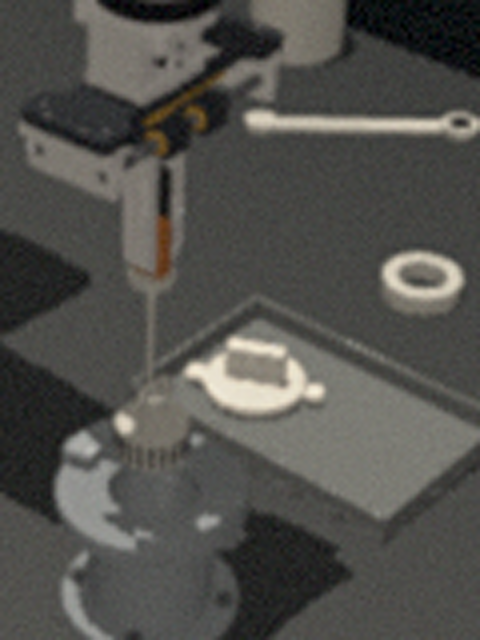

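>>> arm_command([
  {"translation": [0, 0.1, 0], "turn": [0, 0, 0]},
  {"translation": [0, 0.3, 0], "turn": [0, 0, 0]},
  {"translation": [0, 0.6, 0.05], "turn": [0, 0, 0]},
  {"translation": [0, 1, 0.1], "turn": [0, 0, 0]},
  {"translation": [0, 1.5, 0.15], "turn": [0, 0, 0]},
  {"translation": [0, 2.1, 0.2], "turn": [0, 0, 0]},
  {"translation": [0, 2.7, 0.3], "turn": [0, 0, 0]},
  {"translation": [0, 3.3, 0.4], "turn": [0, 0, 0]},
  {"translation": [0, 3.9, 0.5], "turn": [0, 0, 0]},
  {"translation": [0, 4.5, 0.6], "turn": [0, 0, 0]},
  {"translation": [0, 5.1, 0.7], "turn": [0, 0, 0]},
  {"translation": [0, 5.7, 0.8], "turn": [0, 0, 0]},
])

```text
time_s: 23.97
ee_pos: [0.5833, 0.1577, 0.3149]
eef_rot: [2.818, 1.571, 2.856]
force: [-0.1, 0.9, -2.4]
grip_width: 0.0141
```

```bash
python3 go.py .593 .264 .315 1.607
```

```text
t 23.97 pos [0.5833 0.1577 0.3149] ypsi 1.6096 xaxis [-1.e-04  0.e+00 -1.e+00] q [ 0.203  0.378  1.211  0.     1.553 -1.406] F [-0.1  0.9 -2.4] w 0.0141
(array([-3.000e-03,  4.233e+00,  5.540e-01]), array([ 0.03 , -0.001, -0.   ]))
```

>>> arm_command([
  {"translation": [0, 0.6, 0.1], "turn": [0, 0, 0]},
  {"translation": [0, 1.2, 0.15], "turn": [0, 0, 0]},
  {"translation": [0, 1.8, 0.2], "turn": [0, 0, 0]},
  {"translation": [0, 2.4, 0.3], "turn": [0, 0, 0]},
  {"translation": [0, 2.9, 0.35], "turn": [0, 0, 0]},
  {"translation": [0, 3.3, 0.4], "turn": [0, 0, 0]},
  {"translation": [0, 3.6, 0.45], "turn": [0, 0, 0]},
  {"translation": [0, 3.9, 0.5], "turn": [0, 0, 0]},
  {"translation": [0, 4.1, 0.5], "turn": [0, 0, 0]},
  {"translation": [0.1, 4.2, 0.55], "turn": [0, 0, 0]},
  {"translation": [0.3, 4.23, 0.55], "turn": [0, 0, 0]},
  {"translation": [0.6, 4.23, 0.55], "turn": [0, 0, 0]},
])

```text
time_s: 24.97
ee_pos: [0.5931, 0.262, 0.2998]
eef_rot: [0.182, 1.57, 0.22]
force: [-0.2, -0.1, -2.0]
grip_width: 0.0138
```

```bash
python3 go.py .593 .264 .19 1.607; python3 - <<'E'
from h import *
shot("scene","s20",(290,80,410,240),4)
E
```

```text
t 24.97 pos [0.5931 0.262  0.2998] ypsi 1.6091 xaxis [ 7.e-04  2.e-04 -1.e+00] q [ 0.36   0.491  1.087 -0.     1.563 -1.25 ] F [-0.2 -0.1 -2. ] w 0.0138
(array([ 4.392e+00,  7.800e-02, -4.000e-03]), array([ 0.024,  0.008, -0.002]))
```

View pics/s20.png

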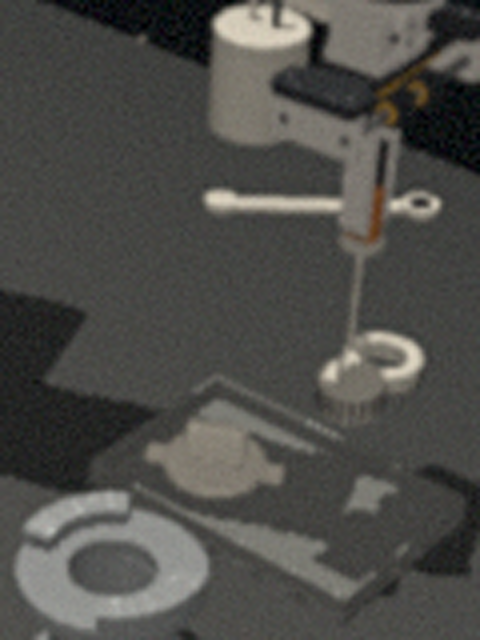

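>>> arm_command([
  {"translation": [0.2, 0, 0], "turn": [0, 0, 0]},
  {"translation": [0.5, 0, 0], "turn": [0, 0, 0]},
  {"translation": [1, 0, 0], "turn": [0, 0, 0]},
  {"translation": [1.5, 0, 0], "turn": [0, 0, 0]},
  {"translation": [2, 0, 0], "turn": [0, 0, 0]},
  {"translation": [2.5, 0, 0], "turn": [0, 0, 0]},
  {"translation": [3, 0, 0], "turn": [0, 0, 0]},
  {"translation": [3.4, 0, 0], "turn": [0, 0, 0]},
  {"translation": [3.7, 0, 0], "turn": [0, 0, 0]},
  {"translation": [4, 0, 0], "turn": [0, 0, 0]},
  {"translation": [4.2, 0, 0], "turn": [0, 0, 0]},
  {"translation": [4.35, 0, 0], "turn": [0, 0, 0]},
])

```text
time_s: 26.02
ee_pos: [0.5929, 0.2621, 0.1908]
eef_rot: [-2.656, 1.571, -2.617]
force: [-0.3, 0.4, -1.2]
grip_width: 0.014
```

```bash
python3 go.py .593 .264 .17 1.607; python3 - <<'E'
from h import *
shot("scene","s21",(290,80,410,240),4)
E
```

```text
t 26.02 pos [0.5929 0.2621 0.1908] ypsi 1.6092 xaxis [-1.e-04 -1.e-04 -1.e+00] q [ 0.36   0.547  1.252 -0.     1.343 -1.249] F [-0.3  0.4 -1.2] w 0.014
(array([0.83 , 0.075, 0.006]), array([ 0.025, -0.001,  0.001]))
```

View pics/s21.png

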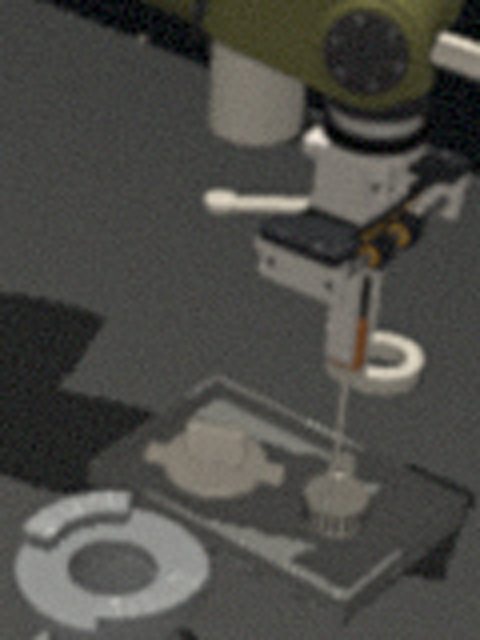

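Over the tray, upright. Lower slowly to the floor and then 12 mm further to unseat the hook.

>>> arm_command([
  {"translation": [0.1, 0, 0], "turn": [0, 0, 0]},
  {"translation": [0.2, 0, 0], "turn": [0, 0, 0]},
  {"translation": [0.3, 0, 0], "turn": [0, 0, 0]},
  {"translation": [0.4, 0, 0], "turn": [0, 0, 0]},
  {"translation": [0.5, 0, 0], "turn": [0, 0, 0]},
  {"translation": [0.6, 0, 0], "turn": [0, 0, 0]},
  {"translation": [0.7, 0, 0], "turn": [0, 0, 0]},
  {"translation": [0.8, 0, 0], "turn": [0, 0, 0]},
  {"translation": [0.8, 0, 0], "turn": [0, 0, 0]},
])

```text
time_s: 26.82
ee_pos: [0.5928, 0.2621, 0.1707]
eef_rot: [-2.858, 1.57, -2.819]
force: [0.3, 0.2, -2.1]
grip_width: 0.0137
```

>>> arm_command([
  {"translation": [0.1, 0, 0], "turn": [0, 0, 0]},
  {"translation": [0.2, 0, 0], "turn": [0, 0, 0]},
  {"translation": [0.3, 0, 0], "turn": [0, 0, 0]},
  {"translation": [0.36, 0, 0], "turn": [0, 0, 0]},
  {"translation": [0.36, 0, 0], "turn": [0, 0, 0]},
])

```text
time_s: 27.23
ee_pos: [0.5928, 0.2621, 0.1618]
eef_rot: [-2.814, 1.57, -2.776]
force: [0.1, -0.2, -0.8]
grip_width: 0.0139
```

```bash
python3 go.py .565 .264 .161 1.607; python3 - <<'E'
from h import *
shot("scene","s22",(320,140,400,240),6)
E
```

```text
t 27.23 pos [0.5928 0.2621 0.1618] ypsi 1.6093 xaxis [-5.e-04 -2.e-04 -1.e+00] q [ 0.36   0.571  1.284 -0.     1.287 -1.249] F [ 0.1 -0.2 -0.8] w 0.0139
(array([ 0.031,  0.119, -1.108]), array([ 0.026, -0.006,  0.002]))
```

View pics/s22.png

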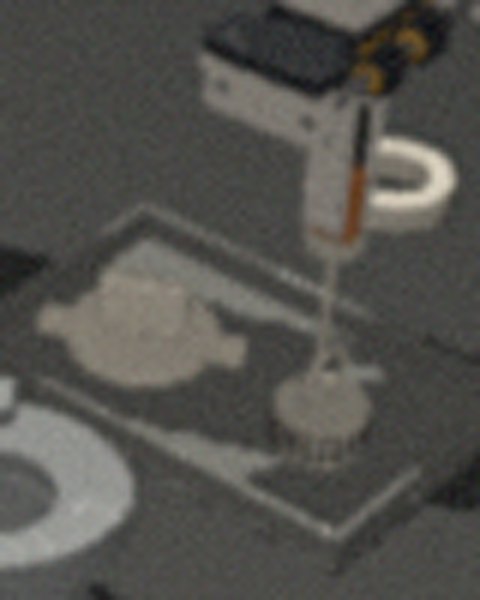

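>>> arm_command([
  {"translation": [0.1, 0, 0], "turn": [0, 0, 0]},
  {"translation": [0.1, 0, -0.1], "turn": [0, 0, 0]},
  {"translation": [0.1, 0, -0.25], "turn": [0, 0, 0]},
  {"translation": [0.1, 0, -0.4], "turn": [0, 0, 0]},
  {"translation": [0.1, 0, -0.55], "turn": [0, 0, 0]},
  {"translation": [0.1, 0, -0.7], "turn": [0, 0, 0]},
  {"translation": [0.1, 0, -0.85], "turn": [0, 0, 0]},
  {"translation": [0.1, 0, -1], "turn": [0, 0, 0]},
  {"translation": [0.1, 0, -1.15], "turn": [0, 0, 0]},
  {"translation": [0.1, 0, -1.15], "turn": [0, 0, 0]},
])

```text
time_s: 28.12
ee_pos: [0.5636, 0.2611, 0.1599]
eef_rot: [2.789, 1.571, 2.828]
force: [0.7, -0.4, -1.4]
grip_width: 0.0141
```

```bash
python3 go.py; python3 - <<'E'
from h import *
shot("scene","s23",(320,140,400,240),6)
E
```

```text
t 28.12 pos [0.5636 0.2611 0.1599] ypsi 1.6094 xaxis [-0.  0. -1.] q [ 0.375  0.513  1.378  0.     1.251 -1.235] F [ 0.7 -0.4 -1.4] w 0.0141
```

View pics/s23.png

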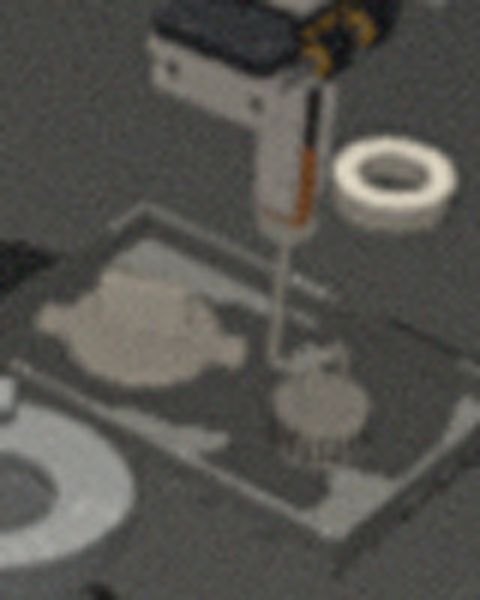

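>>> arm_command([
  {"translation": [-0.2, 0, 0], "turn": [0, 0, 0]},
  {"translation": [-0.5, 0, 0], "turn": [0, 0, 0]},
  {"translation": [-1, 0, 0], "turn": [0, 0, 0]},
  {"translation": [-1.7, 0, 0], "turn": [0, 0, 0]},
  {"translation": [-2.5, 0, 0], "turn": [0, 0, 0]},
  {"translation": [-3.3, 0, 0], "turn": [0, 0, 0]},
  {"translation": [-4.1, 0, 0], "turn": [0, 0, 0]},
  {"translation": [-4.9, 0, 0], "turn": [0, 0, 0]},
  {"translation": [-5.4, 0, 0], "turn": [0, 0, 0]},
  {"translation": [-5.6, 0, 0], "turn": [0, 0, 0]},
])

```text
time_s: 29.0
ee_pos: [0.5646, 0.2612, 0.3033]
eef_rot: [0.337, 1.566, 0.376]
force: [0.4, 0.1, -1.8]
grip_width: 0.0138
```

```bash
python3 go.py .4875 -.2614 .3 -1.391; python3 - <<'E'
from h import *
shot("scene","s24",(300,100,400,240),5)
E
```

```text
t 29.0 pos [0.5646 0.2612 0.3033] ypsi 1.6092 xaxis [ 0.0041  0.0016 -1.    ] q [ 0.374  0.422  1.176  0.     1.539 -1.235] F [ 0.4  0.1 -1.8] w 0.0138
(array([  0.088, -20.77 ,  -3.884]), array([ 3.4379e+01, -2.0000e-02, -7.2000e-02]))
```

View pics/s24.png

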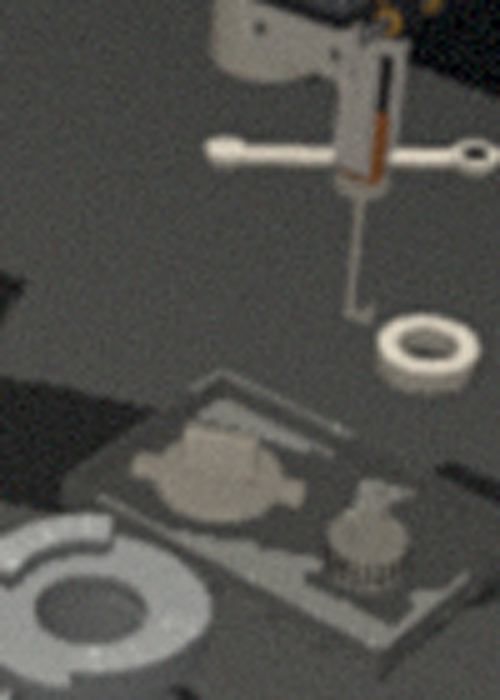

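>>> arm_command([
  {"translation": [0, -0.4, -0.1], "turn": [1.4, 0, 0]},
  {"translation": [0, -1.2, -0.2], "turn": [2.8, 0, 0]},
  {"translation": [0, -2.1, -0.4], "turn": [4.2, 0, 0]},
  {"translation": [0, -3, -0.6], "turn": [5.6, 0, 0]},
  {"translation": [0, -3.9, -0.7], "turn": [7, 0, 0]},
  {"translation": [0, -4.8, -0.9], "turn": [8.4, 0, 0]},
  {"translation": [0, -5.7, -1.1], "turn": [9.8, 0, 0]},
  {"translation": [0, -6.6, -1.2], "turn": [11.2, 0, 0]},
  {"translation": [0, -7.5, -1.4], "turn": [12.6, 0, 0]},
  {"translation": [0, -8.4, -1.6], "turn": [14, 0, 0]},
  {"translation": [0, -9.3, -1.7], "turn": [15.4, 0, 0]},
  {"translation": [0, -10.2, -1.9], "turn": [16.8, 0, 0]},
])

```text
time_s: 30.05
ee_pos: [0.5262, 0.0033, 0.2993]
eef_rot: [-1.752, 1.57, 3.097]
force: [0.5, -0.0, -0.5]
grip_width: 0.0138
```

```bash
python3 go.py .4875 -.2614 .3 -1.391
```

```text
t 30.05 pos [0.5262 0.0033 0.2993] ypsi 0.1371 xaxis [-7.e-04  0.e+00 -1.e+00] q [-0.063  0.199  1.473 -0.     1.47  -0.2  ] F [ 0.5 -0.  -0.5] w 0.0138
(array([-0.028, -2.98 , 10.278]), array([1.7511e+01, 5.0000e-03, 8.0000e-03]))
```

>>> arm_command([
  {"translation": [0, -0.3, 0.9], "turn": [1.4, 0, 0]},
  {"translation": [0, -0.5, 1.8], "turn": [2.8, 0, 0]},
  {"translation": [0, -0.8, 2.7], "turn": [4.2, 0, 0]},
  {"translation": [0, -1.1, 3.7], "turn": [5.6, 0, 0]},
  {"translation": [0, -1.3, 4.7], "turn": [7, 0, 0]},
  {"translation": [0, -1.6, 5.7], "turn": [8.4, 0, 0]},
  {"translation": [0, -1.9, 6.7], "turn": [9.8, 0, 0]},
  {"translation": [0, -2.2, 7.7], "turn": [11.2, 0, 0]},
  {"translation": [0, -2.5, 8.7], "turn": [12.6, 0, 0]},
  {"translation": [0, -2.8, 9.5], "turn": [14, 0, 0]},
  {"translation": [0, -2.98, 10.1], "turn": [15.4, 0, 0]},
  {"translation": [0, -2.98, 10.28], "turn": [16.8, 0, 0]},
])

```text
time_s: 31.05
ee_pos: [0.4886, -0.2626, 0.299]
eef_rot: [-0.499, 1.57, 2.882]
force: [-0.8, 1.0, -0.6]
grip_width: 0.0138
```

>>> arm_command([
  {"translation": [0, 0, 0], "turn": [0.6, 0, 0]},
  {"translation": [0, 0, 0], "turn": [0.6, 0, 0]},
  {"translation": [0, 0, 0], "turn": [0.6, 0, 0]},
])

```text
time_s: 31.3
ee_pos: [0.4893, -0.2605, 0.2994]
eef_rot: [-0.793, 1.57, 2.546]
force: [-0.2, -0.2, -1.2]
grip_width: 0.0141
```

```bash
python3 go.py .4873 -.2612 .175 -1.391
```

```text
t 31.3 pos [ 0.4893 -0.2605  0.2994] ypsi -1.3732 xaxis [-5.e-04  4.e-04 -1.e+00] q [-0.555  0.265  1.393  0.     1.485  0.818] F [-0.2 -0.2 -1.2] w 0.0141
(array([4.976, 0.013, 0.083]), array([0.204, 0.005, 0.005]))
```

>>> arm_command([
  {"translation": [0, 0.01, 0.08], "turn": [0.2, 0, 0]},
  {"translation": [0.3, 0.01, 0.08], "turn": [0.2, 0, 0]},
  {"translation": [0.8, 0.01, 0.08], "turn": [0.2, 0, 0]},
  {"translation": [1.4, 0.01, 0.08], "turn": [0.2, 0, 0]},
  {"translation": [2, 0.01, 0.08], "turn": [0.2, 0, 0]},
  {"translation": [2.6, 0.01, 0.08], "turn": [0.2, 0, 0]},
  {"translation": [3.2, 0.01, 0.08], "turn": [0.2, 0, 0]},
  {"translation": [3.7, 0.01, 0.08], "turn": [0.2, 0, 0]},
  {"translation": [4.1, 0.01, 0.08], "turn": [0.2, 0, 0]},
  {"translation": [4.5, 0.01, 0.08], "turn": [0.2, 0, 0]},
  {"translation": [4.8, 0.01, 0.08], "turn": [0.2, 0, 0]},
  {"translation": [4.9, 0.01, 0.08], "turn": [0.2, 0, 0]},
])

```text
time_s: 32.3
ee_pos: [0.4873, -0.261, 0.176]
eef_rot: [-0.731, 1.569, 2.589]
force: [-0.3, -0.0, -2.1]
grip_width: 0.0142
```

```bash
python3 go.py .4873 -.2612 .1415 -1.391; python3 - <<'E'
from h import *
shot("scene","s25",(190,170,280,310),5)
E
```

```text
t 32.3 pos [ 0.4873 -0.261   0.176 ] ypsi -1.3924 xaxis [-1.1e-03  7.0e-04 -1.0e+00] q [-0.558  0.35   1.571 -0.     1.222  0.834] F [-0.3 -0.  -2.1] w 0.0142
(array([ 1.38e+00,  1.00e-02, -1.00e-03]), array([-0.016,  0.011,  0.01 ]))
```

View pics/s25.png

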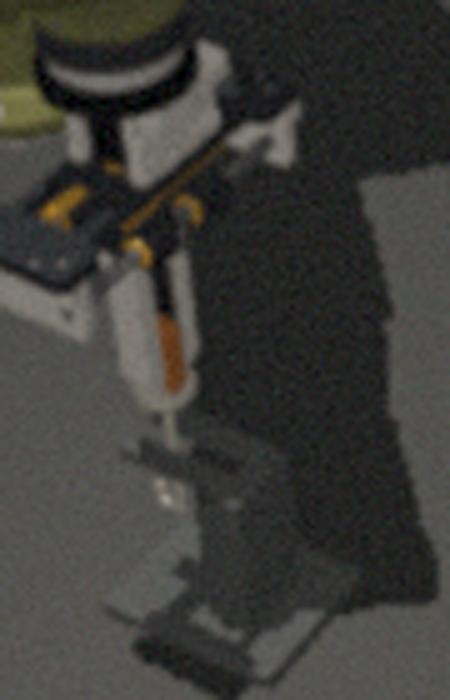

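>>> arm_command([
  {"translation": [0.25, 0, 0], "turn": [0, 0, 0]},
  {"translation": [0.5, 0, 0], "turn": [0, 0, 0]},
  {"translation": [0.75, 0, 0], "turn": [0, 0, 0]},
  {"translation": [1, 0, 0], "turn": [0, 0, 0]},
  {"translation": [1.15, 0, 0], "turn": [0, 0, 0]},
  {"translation": [1.25, 0, 0], "turn": [0, 0, 0]},
  {"translation": [1.35, 0, 0], "turn": [0, 0, 0]},
  {"translation": [1.4, 0, 0], "turn": [0, 0, 0]},
  {"translation": [1.4, 0, 0], "turn": [0, 0, 0]},
])

```text
time_s: 33.1
ee_pos: [0.4875, -0.2612, 0.1421]
eef_rot: [-0.72, 1.571, 2.6]
force: [-0.1, -0.7, -1.9]
grip_width: 0.0137
```

```bash
python3 go.py .4873 -.2612 .1400 -1.391
```

```text
t 33.1 pos [ 0.4875 -0.2612  0.1421] ypsi -1.3928 xaxis [-1.e-04  1.e-04 -1.e+00] q [-0.558  0.387  1.605 -0.     1.15   0.835] F [-0.1 -0.7 -1.9] w 0.0137
(array([ 0.083, -0.003,  0.009]), array([-0.02 ,  0.001,  0.001]))
```

>>> arm_command([
  {"translation": [0.03, 0, 0], "turn": [0, 0, 0]},
  {"translation": [0.06, 0, 0], "turn": [0, 0, 0]},
  {"translation": [0.09, 0, 0], "turn": [0, 0, 0]},
  {"translation": [0.09, 0, 0], "turn": [0, 0, 0]},
])

```text
time_s: 33.43
ee_pos: [0.4877, -0.2613, 0.1406]
eef_rot: [2.362, 1.57, -0.602]
force: [-2.5, 0.9, 5.2]
grip_width: 0.0137
```

>>> arm_command([
  {"translation": [0, 0, 0], "turn": [0, 0, 0]},
  {"translation": [0, 0, 0], "turn": [0, 0, 0]},
  {"translation": [0, 0, 0], "turn": [0, 0, 0]},
  {"translation": [0, 0, 0], "turn": [0, 0, 0]},
  {"translation": [0, 0, 0], "turn": [0, 0, 0]},
], gripper=45)

```text
time_s: 33.85
ee_pos: [0.4876, -0.2612, 0.1399]
eef_rot: [-0.636, 1.571, 2.684]
force: [-0.3, -0.1, -1.0]
grip_width: 0.0428
```

```bash
python3 go.py; python3 - <<'E'
from h import *
shot("scene","s26",(190,170,280,310),5)
E
```

```text
t 33.85 pos [ 0.4876 -0.2612  0.1399] ypsi -1.3927 xaxis [-0.  0. -1.] q [-0.558  0.39   1.607 -0.     1.145  0.835] F [-0.3 -0.1 -1. ] w 0.0428
```

View pics/s26.png

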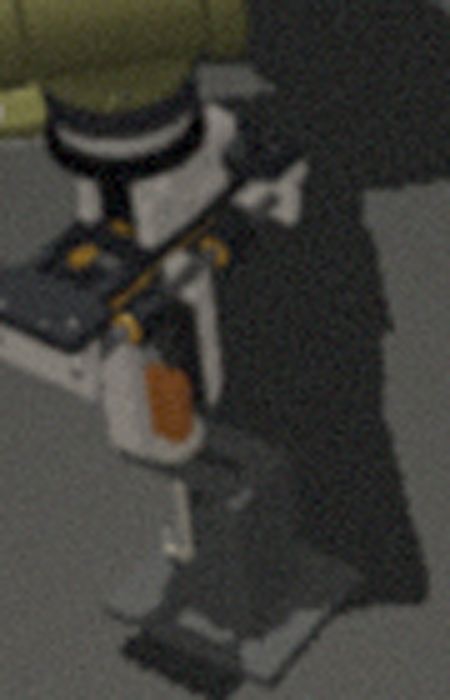

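>>> arm_command([
  {"translation": [-0.3, 0, 0], "turn": [0, 0, 0]},
  {"translation": [-0.8, 0, 0], "turn": [0, 0, 0]},
  {"translation": [-1.6, 0, 0], "turn": [0, 0, 0]},
  {"translation": [-2.6, 0, 0], "turn": [0, 0, 0]},
  {"translation": [-3.6, 0, 0], "turn": [0, 0, 0]},
  {"translation": [-4.6, 0, 0], "turn": [0, 0, 0]},
  {"translation": [-5.6, 0, -0.5], "turn": [0, 0, 0]},
  {"translation": [-5.6, 2, -0.5], "turn": [0, 0, 0]},
  {"translation": [-5.6, 3.5, -0.5], "turn": [0, 0, 0]},
  {"translation": [-5.6, 5, -0.5], "turn": [0, 0, 0]},
  {"translation": [-5.6, 5, -0.5], "turn": [0, 0, 0]},
  {"translation": [-5.6, 5, -0.5], "turn": [0, 0, 0]},
])

```text
time_s: 34.9
ee_pos: [0.5216, -0.3835, 0.279]
eef_rot: [-0.858, 1.569, 2.459]
force: [-0.3, 0.6, 0.5]
grip_width: 0.0451
```

```bash
python3 go.py; python3 - <<'E'
from fit import *
shot("scene","s27"); shot("top","t27",(140,180,500,310),2.2)
mk={}
for t in("hook_grip","cover_grip","strainer_mid"):
    for c in C:
        r=models.cut_out(t,c)
        if r: mk[t+"_"+c]=r[0]["pixels"]; print(t,c,round(r[0]["score"],2),np.round(r[0]["box"]))
np.savez("mk2.npz",**mk)
f=lambda k:{c:mk[k+"_"+c].astype(np.float32) for c in C if k+"_"+c in mk}
if f("hook_grip"): print(np.round(fit(hook,.136,(.487,-.261,.17),f("hook_grip")),4))
if f("cover_grip"): print(np.round(fit(cover,.034,(.474,.262,.4),f("cover_grip")),4))
E
```

```text
t 34.9 pos [ 0.5216 -0.3835  0.279 ] ypsi -1.3949 xaxis [-0.0013  0.001  -1.    ] q [-0.691  0.496  1.126 -0.     1.522  0.704] F [-0.3  0.6  0.5] w 0.0451
hook_grip scene 0.73 [216. 244. 230. 261.]
hook_grip top 0.53 [392. 282. 400. 290.]
cover_grip scene 0.83 [326. 186. 358. 203.]
cover_grip top 0.88 [210. 272. 237. 308.]
strainer_mid scene 0.8 [361. 199. 382. 215.]
strainer_mid top 0.58 [220. 244. 235. 256.]
[ 0.4857 -0.2612  0.3347  1.4573]
[0.4725 0.2623 0.4974 1.721 ]
```

View pics/s27.png

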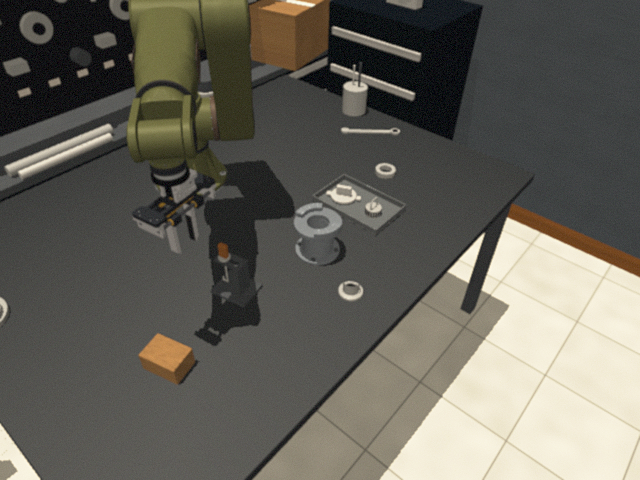

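View pics/t27.png

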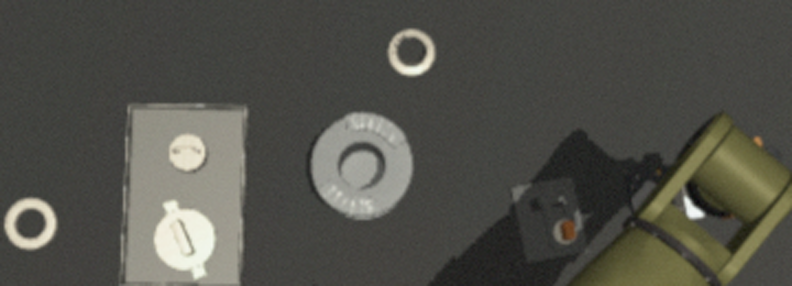

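All three parts are in place, and the arm is clear and at rest. I'm handing in.

```bash
python3 -c "
from station import ctrl
print(ctrl.get_obs()['joint_vel'].round(4)); print(ctrl.hand_in())"
```

```text
[-0.0043  0.0063 -0.0034 -0.0002  0.0015 -0.0004]
the job is handed in; nothing more can be done
None
```

The whole job is done and was handed in at about 35 s of the 72 s allowed; the hand-in gives no verdict, so the checks below are my own.

**What I did**
- **Cover:** I turned it 85° anticlockwise, lifted it off and set it in the tray with the grip up. It touched down at about 4 N.
- **Strainer:** I caught the wire loop with the hook, drew the strainer out and lowered it slowly into the tray beside the cover. In every picture I took, the fingers stayed well clear of it.
- **Hook:** I hung it back in its stand at the same height it was picked up from and let go.

**Last checks**
- **Cover and strainer:** The final pictures show both upright on the tray floor, roughly 12 to 13 cm apart. The cover fits at (0.473, 0.262), against the (0.474, 0.262) where it was released.
- **Hook:** It fits at (0.486, -0.261), upright, within 2 mm of where it was released.
- **Bystanders:** They look unmoved in the pictures; I did not measure them.
- **Arm:** It stands clear of everything, with the joints almost still.

**What disagreed**
- The hook's fitted yaw was 0.33, against 0.18 when I gripped it. I put this down to the small image mask.
- The scene camera showed the hook about 1 px (around 3 mm) to one side of where the arm's position put it. The shift was the same with the hook turned half round, so I treated it as calibration error.
- One early turn went the wrong way and would have run into the last joint's range, so I changed the grasp direction before touching anything.

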